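# Lock the slicer's stop and feed the frozen beef up to it

## Robot

A 7-joint arm with a two-finger parallel gripper is mounted at the origin on the work surface. World frame = base frame: x ahead of the robot, y to its left, z up, the work surface at z = 0. Lengths are in m, angles in rad, forces in N, time in s.
With the tool pointing down it reaches from about 0.425 to 0.925 m from the base axis. Payload 6.8 kg.
Tool frame: the origin (TCP) lies between the finger pads; the fingertips stand 11 mm ahead of it and the grasp point (between the pads) lies 8 mm behind it; z points along the fingers, y is the line along which they close (so a half turn about z gives the same grasp; the last joint's range is limited). The gripper opens to 85 mm and grips with 20 to 120 N. Pads are 22 mm wide; open, the fingers measure 114 mm over their backs; the gripper's body (76 mm by 85 mm) begins 54 mm behind the grasp point. The pads swing forward as they close: fully open they stand 13 mm farther back than shut.
Start: joints at [1.089, 0.477, 0.022, 1.555, -0.011, 1.109, -0.083], TCP at [0.246, -0.628, 0.242] pointing down, gripper open.
Joint ranges: [-2.96, 2.96], [-0.34, 2.1], [-1.41, 1.46], [0.24, 2.44], [-1.37, 4.51], [0.17, 1.92], [-2.96, 2.96]. Speed limits (rad/s): [2.39, 2.39, 3.14, 3.14, 3.14, 3.14, 3.14].

## Interface

Orientations are given as a rotation vector (axis times angle).
In Python, from bench import r gives the robot as it stands.
- The arm moves only by the tool send_rows, never from a script. Its argument "deltas" is a list of rows, each an object of numbers: "dx", "dy", "dz": the shift along the world's x, y, z in mm; "rx", "ry", "rz": the turn, a rotation vector about the world's x, y, z in degrees. A call has 1 to 5 rows; each row is the pose to reach, as a shift and turn from the pose commanded when the call began; what a row does not reach only later rows make up. A row lasts 1/12 s, in which the tool goes at most 41.7 mm and 7.16 degrees, less where a joint would pass 70% of its speed; a pose out of reach is approached as far as the arm can. A call with a gripper value outside its range is refused whole. "jaw" is the finger opening in mm, from 0 to 85.4, set as the call begins (left out, the last holds). The fingers move at their own pace and stop on an object; "newtons" is the grip in N (left out, the last holds). Time passes only in rows, so rows that repeat a pose let the fingers close. It gives the time, the measured TCP pose, the force, the opening and the grip force at its end, in the units of the state.
- r.get_obs(): the state, without advancing time (a new reading comes with each control period).
- r.grab_frame(name): name is "scene" or "top"; returns a dict with "frame" (384x512x3 uint8, blue, green, red), "z_map" (384x512 float32, m along the optical axis (not along the pixel's ray), 0 where there is no reading), "vertical_fov" (degrees; the focal length in pixels is half the picture's height over the tangent of half this angle, whatever the lens; pixels are square), "cx", "cy" (the principal point, pixels), "distortion" ([k1, k2, p1, p2, k3] as OpenCV has them; the pictures are not rectified), "xyz" and "orientation" of the camera in the world. Camera axes: x right, y down, z forward; pixel columns grow to the right and rows downward; lengths in m; the calibration is good to about 2 mm. A picture is of the moment at which its call begins.
- r.hand_in(): hands the job in; it is judged then, once.
The state is a dict: "clock": time; "joints": joint angles; "qvel": joint speeds; "tau": joint torques, N m; "tcp_pos": TCP position; "orientation": TCP orientation; "contact_force": force on the tool from outside, world axes, zero at the start; "moment": the same for the moment, N m; "grip_width": finger opening in m; "gripper_force": force on a finger pad.
Only numpy, scipy, OpenCV 4.12 (cv2) and the standard library are available. Lean on these libraries where they do the work, as an engineer would, in place of code of your own. Each camera call takes 0.05 s, during which the arm holds its last target. There are 200 camera calls.

## Task

The slice thickness on the hand slicer is already set, but its stop is loose: tighten the wing knob clockwise until it goes firm, then give it an eighth of a turn more, without shifting the stop. Then take the white hand pusher, bring the frozen beef flush against the fence with it and, keeping it along the fence, feed it up to the stop; do not touch the beef with the fingers. Let go of the pusher standing upright on the bed behind the beef, and do not disturb anything else on the table.

Things in the scene. Friction and masses are not known exactly. Their poses are not given: they have to be found in the camera images.
- slicer: hand lever slicer for frozen meat, fixed to the table: steel bed 190 mm (its x) by 440 mm (its y) on rubber feet, bed top 35 mm above the origin (centre of its underside, at table level). It feeds towards its +y, where past the knife the stop and its lock knob sit. The lever knife is parked open at y = +85 mm, from x = +75 mm, z = 70 mm sloping 45 degrees up towards +x: keep clear.
- fence (a point): middle of the foot of the slicer's fence, on its inner face, at bed level; axes parallel to the slicer's. The fence is a straight steel bar 270 mm long along y, 38 mm high, 8 mm thick; its flat inner face looks to -x and lies at x = +55 mm in the slicer's frame.
- stop_face (a point): middle of the stop's front face (looking to the slicer's -y), 20 mm above the bed; axes as the slicer's. Aluminium stop: upright plate 84 mm wide, 38 mm high, 6 mm thick, with a flat slotted foot running 118 mm to +y under the knob. It sets the slice thickness and is set right already (its place varies), but slides along y at a light touch while the knob is loose.
- lock (a joint): turn of the lock knob, rad; grows as it is turned clockwise seen from above (tightening). At the start it is loose and turns freely (0.05 N m) for 0.4 to 1.3 rad until it bears on the stop's foot; there the resistance jumps within 0.2 rad to 0.4 N m or more and climbs on (a reading at rest may show half of that). It stays where it is left. The reading at which it goes firm is not given: feel it.
- lock_grip (a point): middle of the lock knob's wing, on the knob's upright axis, about 108 mm above the table. Black wing knob: wing 74 mm long along this point's x, 13 mm thick along its y, from 14 mm below to 14 mm above this point, on a round hub of 22 to 30 mm diameter. This frame turns with the knob.
- beef: block of frozen beef, rigid, lying loose on the slicer's bed: 62 mm (x) by 140 mm (y) by 48 mm high, about 0.43 kg; origin at the centre of its underside; y is its length, +y end towards the stop.
- beef_front (a point): middle of the beef's front end face (its +y end), 20 mm above its underside; axes as the beef's.
- pusher: hand pusher of white plastic, standing on the table, about 0.24 kg: sole 56 mm (x) by 66 mm (y); flat upright front face at y = +33 mm, 56 mm wide, 42 mm high; flat handle 24 mm thick (x), 46 mm long (y -29 to +17 mm), rising to 102 mm. Origin at the centre of its underside. It pushes with the +y face or the sides of its sole.
- pusher_grip (a point): grip point in the middle of the pusher's handle, 78 mm above its underside and 6 mm behind its centre; axes as the pusher's (pinch along x).
- shaker: open steel shaker tumbler, 86 mm across the rim, 165 mm tall; bystander, origin at the centre of its underside
- sauce: squeeze bottle, 60 mm across, 190 mm tall; bystander, origin at the centre of its underside
- salt_jar: white lidded jar, 72 mm across, 110 mm tall; bystander, origin at the centre of its underside
- teapot: steel teapot, 140 mm across, 120 mm tall, handle at +y, spout at -y; bystander, origin at the centre of its underside
- plates: stack of plates, 176 mm across, 45 mm high; bystander, origin at the centre of its underside
- glass: drinking glass, 72 mm across, 120 mm tall; bystander, origin at the centre of its underside
There are look-alikes about, which are no part of the job. What is shaped like the pusher but green or yellow is not meant.

How it is judged:
By the outcome, as a careful person would: the job done as asked, in the order asked, and still so for the second after the job is handed in, with the robot touching nothing.
It also fails if it takes over 72 s, if anything falls off the work surface, if the arm or the gripper's body presses on something with over 40 N, if the wrist force passes 120 N, or if a joint passes its speed limit or range.

## Working session

There is one attempt and no reset: what is moved stays moved. The work goes in short steps, Python scripts to look and compute and a tool call to move; the robot and the scene stay as the last step left them, time stands still between calls to the robot, and variables do not carry over. Pictures are saved under pics/ and viewed, at most 10 in all, crops included, and the job is handed in when it is done.

Besides the shell and the picture viewer there is one more tool, called after "Request:" as name([rows], argument=value, ...), one row to a line, values as JSON. send_rows: Moves the arm, as the interface text tells. Its arguments: {"type":"object","properties":{"deltas":{"type":"array","items":{"type":"object","properties":{"dx":{"type":"number"},"dy":{"type":"number"},"dz":{"type":"number"},"rx":{"type":"number"},"ry":{"type":"number"},"rz":{"type":"number"}}}},"jaw":{"type":"number"},"newtons":{"type":"number"}},"required":["deltas"]}

```bash
ls; mkdir -p pics; cat > h.py <<'E'
import numpy as np, cv2
from scipy.spatial.transform import Rotation as R
from bench import r
def grab(n):
    f=r.grab_frame(n); f['K']=np.array([[0]*3]*3,float)
    F=192/np.tan(np.radians(f['vertical_fov'])/2); f['K']=np.array([[F,0,f['cx']],[0,F,f['cy']],[0,0,1]])
    o=np.array(f['orientation'],float)
    f['R']=R.from_rotvec(o).as_matrix() if o.shape==(3,) else (o if o.shape==(3,3) else R.from_quat(o).as_matrix())
    return f
def rays(f,px):
    p=cv2.undistortPoints(np.array(px,float).reshape(-1,1,2),f['K'],np.array(f['distortion'],float)).reshape(-1,2)
    return np.c_[p,np.ones(len(p))]@f['R'].T
def onz(f,px,z):
    d=rays(f,px); c=np.array(f['xyz']); return c+d*((z-c[2])/d[:,2])[:,None]
def cloud(f):
    v,u=np.mgrid[0:384,0:512]; px=np.c_[u.ravel(),v.ravel()]
    return (np.array(f['xyz'])+rays(f,px)*f['z_map'].reshape(-1,1)).reshape(384,512,3)
E
python3 - <<'E'
from h import *
for n in('scene','top'):
    f=grab(n); print(n,f['xyz'],f['orientation'],f['vertical_fov'],f['distortion'],f['cx'],f['cy'])
    cv2.imwrite(f'pics/{n}0.png',cv2.resize(f['frame'],(800,600)))
    np.save(f'{n}0.npy',f,allow_pickle=True)
print(r.get_obs())
E
```

```text
pics
scene [ 1.24606466 -0.68625261  0.96886766] [-2.12062896 -0.90070291  0.4290888 ] 57.612054579392904 [-0.03034008  0.          0.          0.          0.        ] 261.290320171742 190.06027978143564
top [ 0.41801328 -0.00460063  1.46413772] [-2.16910915  2.20850094 -0.06447111] 53.63017283136371 [-0.00817587  0.          0.          0.          0.        ] 254.79219805605112 194.46868443032312
{'clock': 0.1, 'joints': array([ 1.08892675,  0.47772158,  0.02234771,  1.55635994, -0.01152139,
        1.10931562, -0.08311659]), 'qvel': array([-0.00074395, -0.0002382 ,  0.000515  , -0.0008869 ,  0.00099037,
       -0.00234118, -0.00098128]), 'tau': array([ 4.00024146e-03, -5.97759354e+01,  1.61338694e+00, -2.81956118e+01,
        1.27910654e-02,  5.01052142e-03, -1.26200712e-05]), 'tcp_pos': array([ 0.24626148, -0.62790909,  0.24141714]), 'orientation': array([-3.08529752e+00, -5.83385953e-01,  6.50938381e-04]), 'contact_force': array([-1.16933096, -0.2466921 , -0.15311349]), 'moment': array([-0.02749324, -0.03298928,  0.0526474 ]), 'gripper_force': 0.0, 'grip_width': 0.08524472662934102}
```

View pics/scene0.png

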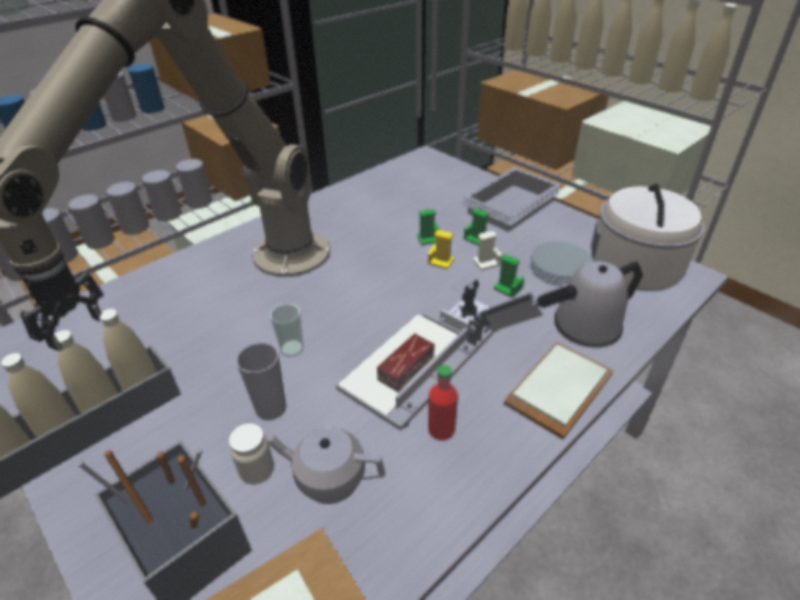

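View pics/top0.png

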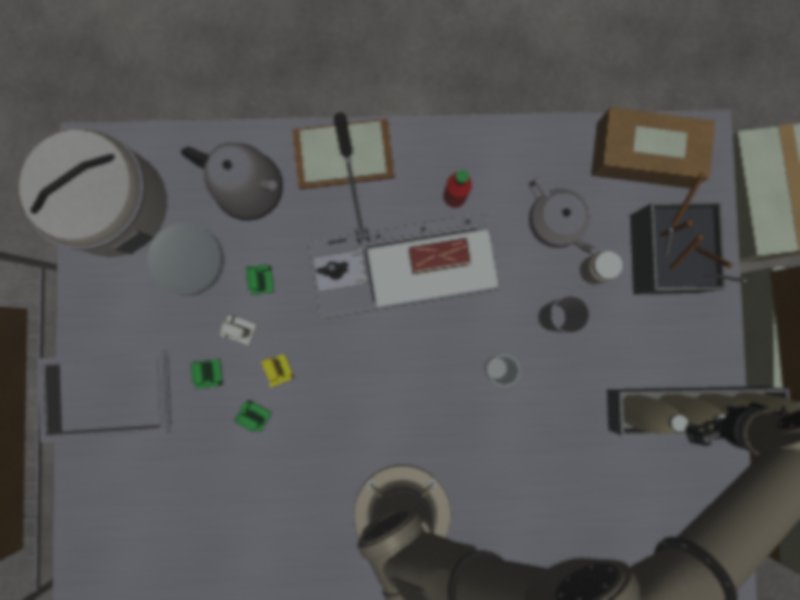

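The pictures show the slicer, with the beef at about (440,255) in the top view and the black knob at about (333,269). Five pusher shapes are visible in the top view: green at (260,278), (207,373) and (253,416), yellow at (277,369), and white at (238,329). Only the white one fits, so I'll confirm it in an enlarged crop while measuring.

```bash
python3 - <<'E'
from h import *
T=np.load('top0.npy',allow_pickle=True).item(); S=np.load('scene0.npy',allow_pickle=True).item()
a=cv2.resize(T['frame'][130:240,120:330],(800,419),interpolation=cv2.INTER_CUBIC)
cv2.imwrite('pics/cropT.png',a)
b=cv2.resize(S['frame'][130:290,210:390],(675,600),interpolation=cv2.INTER_CUBIC); cv2.imwrite('pics/cropS.png',b)
for f in(T,S):
    C=cloud(f); hsv=cv2.cvtColor(f['frame'],cv2.COLOR_BGR2HSV)
    h,s,v=cv2.split(hsv)
    print('table z',np.median(C[200:260,150:250,2]))
    red=((h<8)|(h>170))&(s>110)&(C[...,0]<0.8)
    n,l,st,ce=cv2.connectedComponentsWithStats(red.astype(np.uint8))
    for i in range(1,n):
        if st[i,4]>60:
            P=C[l==i]; print('red',st[i],P.mean(0),np.percentile(P[:,2],[5,50,95]))
    wh=(s<45)&(v>125)&(C[...,2]>0.005)&(C[...,2]<0.2)&(C[...,0]>.3)&(C[...,0]<.75)&(abs(C[...,1])<.5)
    n,l,st,ce=cv2.connectedComponentsWithStats(wh.astype(np.uint8))
    for i in range(1,n):
        if st[i,4]>40:
            P=C[l==i]; print('white',st[i],P.mean(0),np.percentile(P[:,2],[5,50,95]),cv2.minAreaRect(P[:,:2].astype(np.float32)))
    bk=(v<70)&(C[...,2]>0.06)&(C[...,2]<0.2)&(C[...,0]>.4)&(C[...,0]<.85)&(abs(C[...,1])<.5)
    n,l,st,ce=cv2.connectedComponentsWithStats(bk.astype(np.uint8))
    for i in range(1,n):
        if st[i,4]>20:
            P=C[l==i]; print('black',st[i],P.mean(0),np.percentile(P[:,2],[5,50,95]))
E
```

```text
table z 0.001022787773436673
red [286 112  16  20 197] [ 0.75897037 -0.14048717  0.11622411] [0.05307233 0.12633291 0.14892356]
red [264 154  33  18 224] [ 0.61757561 -0.08530785  0.08380168] [0.07838785 0.08385624 0.08901634]
red [287 159  12   8  63] [ 0.61637107 -0.14624171  0.08329988] [0.07861447 0.08322935 0.08748641]
white [ 236  147   82   49 2116] [ 0.58232572 -0.08085228  0.03619522] [0.03127153 0.03614091 0.04124207] ((0.5929815769195557, -0.08679594099521637), (0.14065305888652802, 0.29616838693618774), 8.520940780639648)
white [381 161  14  17 178] [ 0.58386986 -0.48021327  0.11077091] [0.10603288 0.11090201 0.11511614] ((0.584183931350708, -0.477451890707016), (0.04468803107738495, 0.05848187208175659), 89.45868682861328)
white [202 162  31  23 323] [0.58775196 0.1340505  0.04367725] [0.03763097 0.04277051 0.04909246] ((0.5907449722290039, 0.13848161697387695), (0.07752168923616409, 0.11011965572834015), 8.400128364562988)
white [151 204  12   8  44] [0.46700267 0.37436356 0.01254657] [0.00787842 0.01226935 0.01805609] ((0.4677560329437256, 0.37437304854393005), (0.0500
[... 2934 characters left out ...]
19  20  23 183] [0.67648614 0.01937459 0.03357252] [0.01985682 0.03427022 0.03982238] ((0.6758553981781006, 0.016760285943746567), (0.03611982986330986, 0.10352424532175064), 7.161219596862793)
white [ 148  271   85   41 1370] [ 0.68290975 -0.4164236   0.102952  ] [0.08037773 0.10707221 0.11225958] ((0.6488481760025024, -0.41965118050575256), (0.24809354543685913, 0.1305808126926422), 28.44234848022461)
black [398 168   9   7  34] [0.84352767 0.43887068 0.16695887] [0.16099328 0.16767911 0.17289059]
black [297 181   8  18  74] [0.59665884 0.13782859 0.09906596] [0.06392522 0.10807558 0.12118712]
black [300 194  28  24 126] [0.6970522  0.07962369 0.1253503 ] [0.06522667 0.12030755 0.19234498]
```

View pics/cropT.png

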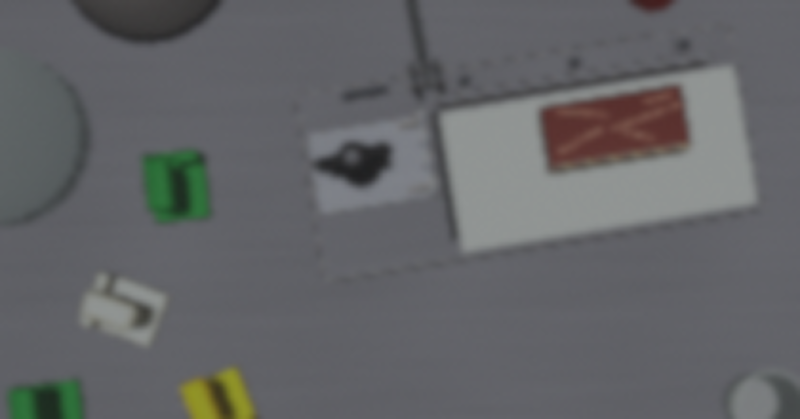

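View pics/cropS.png

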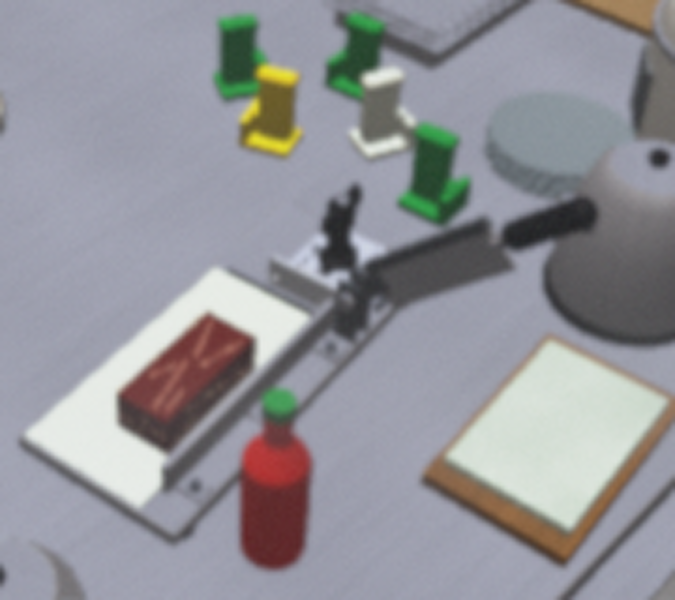

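The white pusher is confirmed at crop pixel (123,310) in the top view and (380,110) in the scene view. The rest are green or yellow. Next I'll measure the pose of the pusher, the knob wing, the beef and the stop.

```bash
python3 - <<'E'
from h import *
T=np.load('top0.npy',allow_pickle=True).item(); S=np.load('scene0.npy',allow_pickle=True).item()
yaw=np.radians(8.4); M=np.array([[np.cos(yaw),-np.sin(yaw)],[np.sin(yaw),np.cos(yaw)]]); c0=np.array([.601,-.016])
def rect(P): 
    return [np.round(x,4) for x in cv2.minAreaRect(P.astype(np.float32))]
for nm,f in(('T',T),('S',S)):
    C=cloud(f); h,s,v=cv2.split(cv2.cvtColor(f['frame'],cv2.COLOR_BGR2HSV)); z=C[...,2]
    L=(C[...,:2]-c0)@M
    box=lambda x,y,rr:(abs(C[...,0]-x)<rr)&(abs(C[...,1]-y)<rr)
    p=box(.452,.381,.055)&(s<60)
    for a,b in((.006,.022),(.03,.055),(.09,.12)):
        m=p&(z>a)&(z<b); print(nm,'pusher',a,b,m.sum(),C[m][:,:2].mean(0) if m.sum() else'',rect(C[m][:,:2]) if m.sum()>4 else '')
    k=(abs(L[...,0])<.06)&(abs(L[...,1]-.15)<.06)&(z>.085)
    P=C[k]; q=P[P[:,2]>.105][:,:2]; d=q-q.mean(0); w,V=np.linalg.eigh(d.T@d)
    print(nm,'knob',k.sum(),P[:,2].max(),q.mean(0),rect(P[:,:2]),V[:,1],((q.mean(0)-c0)@M))
    b=((h<8)|(h>170))&(s>90)&(L[...,0]<.06)&(L[...,0]>-.1)&(abs(L[...,1]+.08)<.12)&(z>.075)
    b=b|((abs(L[...,0])<.09)&(L[...,1]>-.2)&(L[...,1]<.05)&(z>.078)&(z<.092))
    print(nm,'beef',rect(C[b][:,:2]),rect(L[b]))
    for a,bb,t in((.06,.08,'plate/fence'),):
        m=(z>a)&(z<bb)&(L[...,0]<.045)&(L[...,0]>-.06)&(L[...,1]>.03)&(L[...,1]<.14)&(s<80)&(v>50)
        print(nm,'stop',m.sum(),np.percentile(L[m],[5,50,95],axis=0) if m.sum() else '')
        m=(z>a)&(z<.076)&(L[...,0]>.045)&(L[...,0]<.075)&(L[...,1]<.04)&(L[...,1]>-.22)
        print(nm,'fence',m.sum(),np.percentile(L[m],[5,50,95],axis=0),np.polyfit(L[m][:,1],L[m][:,0],1))
E
```

```text
T pusher 0.006 0.022 144 [0.45224549 0.37829368] [array([0.4494, 0.3768]), array([0.0943, 0.1102]), np.float64(85.2597)]
T pusher 0.03 0.055 46 [0.46051971 0.39667746] [array([0.4555, 0.3902]), array([0.0612, 0.0554]), np.float64(75.4509)]
T pusher 0.09 0.12 103 [0.44919628 0.38235639] [array([0.4492, 0.3824]), array([0.0502, 0.0254]), np.float64(69.1224)]
T knob 111 0.12790552403983102 [0.58749176 0.14908446] [array([0.5878, 0.1492]), array([0.0276, 0.0716]), np.float64(5.6092)] [-0.22721543  0.97384452] [0.0107527  0.16528681]
T beef [array([ 0.6271, -0.078 ]), array([0.0883, 0.2102]), np.float64(8.6829)] [array([ 0.0167, -0.0652]), array([0.0883, 0.2102]), np.float64(0.2829)]
T stop 40 [[-0.02345804  0.09561871]
 [ 0.00524123  0.09865814]
 [ 0.04252819  0.11050863]]
T fence 138 [[ 0.05454328 -0.17758319]
 [ 0.05736077 -0.07438754]
 [ 0.06256242  0.02867031]] [-0.00154137  0.05786025]
S pusher 0.006 0.022 77 [0.46338064 0.37721257] [array([0.4576, 0.3866]), array([0.0672, 0.0572]), np.float64(67.3729)]
S pusher 0.03 0.055 70 [0.46232468 0.3845391 ] [array([0.4638, 0.3861]), array([0.0642, 0.0307]), np.float64(60.1558)]
S pusher 0.09 0.12 53 [0.45439355 0.37814465] [array([0.4529, 0.3799]), array([0.0462, 0.0259]), np.float64(69.2859)]
S knob 98 0.12590420760706 [0.59321743 0.14577759] [array([0.5921, 0.1487]), array([0.0275, 0.0726]), np.float64(1.3049)] [-0.2132514   0.97699736] [0.01593387 0.16117899]
S beef [array([ 0.6191, -0.1002]), array([0.0639, 0.1399]), np.float64(8.3851)] [array([ 0.0056, -0.086 ]), array([0.1399, 0.0639]), np.float64(89.9851)]
S stop 59 [[-0.0229209   0.09291547]
 [ 0.01036313  0.09629371]
 [ 0.04037621  0.10051899]]
S fence 193 [[ 0.05589811 -0.18172928]
 [ 0.06156789 -0.08327698]
 [ 0.06452417  0.02755109]] [0.00494149 0.06128123]
```

Knob wing centre is about (0.590, 0.1475) with its long axis at yaw 102.7°. The beef centre is about (0.618, -0.100). The pusher handle is at about (0.451, 0.381), and its front faces roughly +y at yaw about -21°. I'll lift first, then go to a point above the knob.

Request:
send_rows([
  {"dz": 30},
  {"dz": 60},
  {"dx": 20, "dy": 45, "dz": 70, "rz": 5},
  {"dx": 34, "dy": 77, "dz": 70, "rz": 10},
  {"dx": 50, "dy": 112, "dz": 70, "rz": 16},
], jaw=50, newtons=30)

```text
$.deltas[0]: bad value
```

Request:
send_rows([
  {"dx": 16, "dy": 36, "rz": 5},
  {"dx": 32, "dy": 72, "rz": 10},
  {"dx": 48, "dy": 108, "rz": 16},
  {"dx": 64, "dy": 144, "rz": 20},
  {"dx": 80, "dy": 180, "rz": 25},
])

```text
$.deltas[0]: bad value
```

Request:
send_rows([
  {"dx": 16, "dy": 36, "rz": 5},
  {"dx": 32, "dy": 72, "rz": 10},
  {"dx": 48, "dy": 108, "rz": 16},
  {"dx": 64, "dy": 144, "rz": 20},
  {"dx": 80, "dy": 180, "rz": 25},
])

```text
$.deltas[0]: bad value
```

Request:
send_rows([
  {"dx": 16, "dy": 36, "rz": 3},
  {"dx": 32, "dy": 72, "rz": 6},
  {"dx": 48, "dy": 108, "rz": 9},
  {"dx": 64, "dy": 144, "rz": 12},
  {"dx": 80, "dy": 180, "rz": 15.3},
])

```text
$.deltas[0]: bad value
```

Request:
send_rows([
  {"dx": 18, "dy": 41},
  {"dx": 36, "dy": 82},
  {"dx": 54, "dy": 123},
  {"dx": 54, "dy": 123},
  {"dx": 54, "dy": 123},
])

```text
$.deltas[0]: bad value
```

```bash
python3 - <<'E'
from h import *
o=r.get_obs(); print(o['clock'],o['tcp_pos'],R.from_rotvec(o['orientation']).as_matrix().round(4),o['joints'].round(3),o['contact_force'],o['grip_width'])
E
```

```text
0.1 [ 0.24626148 -0.62790909  0.24141714] [[ 9.310e-01  3.651e-01 -7.000e-04]
 [ 3.651e-01 -9.310e-01  1.500e-03]
 [-1.000e-04 -1.700e-03 -1.000e+00]] [ 1.089  0.478  0.022  1.556 -0.012  1.109 -0.083] [-1.16933096 -0.2466921  -0.15311349] 0.08524472662934102
```

Request:
send_rows([
  {"dx": 0, "dy": 0, "dz": 30, "rx": 0, "ry": 0, "rz": 0},
  {"dx": 0, "dy": 0, "dz": 60, "rx": 0, "ry": 0, "rz": 0},
  {"dx": 20, "dy": 45, "dz": 70, "rx": 0, "ry": 0, "rz": 5},
  {"dx": 34, "dy": 77, "dz": 70, "rx": 0, "ry": 0, "rz": 10},
  {"dx": 50, "dy": 112, "dz": 70, "rx": 0, "ry": 0, "rz": 16},
], jaw=50, newtons=30)

```text
clock: 0.52
tcp_pos: [0.2968, -0.5154, 0.313]
orientation: [2.973, 1.011, 0.001]
contact_force: [1.6, 0.4, -0.4]
grip_width: 0.0501
gripper_force: 0.0
```

Request:
send_rows([
  {"dx": 16, "dy": 36, "dz": 0, "rx": 0, "ry": 0, "rz": 5},
  {"dx": 32, "dy": 72, "dz": 0, "rx": 0, "ry": 0, "rz": 10},
  {"dx": 48, "dy": 108, "dz": 0, "rx": 0, "ry": 0, "rz": 16},
  {"dx": 64, "dy": 144, "dz": 0, "rx": 0, "ry": 0, "rz": 20},
  {"dx": 80, "dy": 180, "dz": 0, "rx": 0, "ry": 0, "rz": 25},
])

```text
clock: 0.93
tcp_pos: [0.3766, -0.3344, 0.3121]
orientation: [-2.684, -1.632, 0.001]
contact_force: [1.4, -0.3, 0.5]
grip_width: 0.0498
gripper_force: 0.0
```

Request:
send_rows([
  {"dx": 16, "dy": 36, "dz": 0, "rx": 0, "ry": 0, "rz": 5},
  {"dx": 32, "dy": 72, "dz": 0, "rx": 0, "ry": 0, "rz": 10},
  {"dx": 48, "dy": 108, "dz": 0, "rx": 0, "ry": 0, "rz": 16},
  {"dx": 64, "dy": 144, "dz": 0, "rx": 0, "ry": 0, "rz": 20},
  {"dx": 80, "dy": 180, "dz": 0, "rx": 0, "ry": 0, "rz": 25},
])

```text
clock: 1.35
tcp_pos: [0.4566, -0.1546, 0.3122]
orientation: [2.267, 2.174, -0.001]
contact_force: [0.9, -0.1, -0.0]
grip_width: 0.05
gripper_force: 0.0
```

Request:
send_rows([
  {"dx": 16, "dy": 36, "dz": 0, "rx": 0, "ry": 0, "rz": 3},
  {"dx": 32, "dy": 72, "dz": 0, "rx": 0, "ry": 0, "rz": 6},
  {"dx": 48, "dy": 108, "dz": 0, "rx": 0, "ry": 0, "rz": 9},
  {"dx": 64, "dy": 144, "dz": 0, "rx": 0, "ry": 0, "rz": 12},
  {"dx": 80, "dy": 180, "dz": 0, "rx": 0, "ry": 0, "rz": 15.3},
])

```text
clock: 1.77
tcp_pos: [0.5367, 0.0253, 0.3121]
orientation: [-1.959, -2.456, 0.001]
contact_force: [0.1, 1.2, 1.6]
grip_width: 0.05
gripper_force: 0.0
```

Request:
send_rows([
  {"dx": 18, "dy": 41, "dz": 0, "rx": 0, "ry": 0, "rz": 0},
  {"dx": 36, "dy": 82, "dz": 0, "rx": 0, "ry": 0, "rz": 0},
  {"dx": 54, "dy": 123, "dz": -30, "rx": 0, "ry": 0, "rz": 0},
  {"dx": 54, "dy": 123, "dz": -60, "rx": 0, "ry": 0, "rz": 0},
  {"dx": 54, "dy": 123, "dz": -80, "rx": 0, "ry": 0, "rz": 0},
])

```text
clock: 2.18
tcp_pos: [0.5894, 0.1516, 0.2288]
orientation: [-1.952, -2.457, -0.0]
contact_force: [-0.8, -0.2, -0.9]
grip_width: 0.0496
gripper_force: 0.0
```

```bash
python3 - <<'E'
from h import *
o=r.get_obs(); print(o['clock'],o['tcp_pos'],R.from_rotvec(o['orientation']).as_matrix().round(4),o['joints'].round(3),o['contact_force'],o['grip_width'])
for n in('scene','top'):
    f=grab(n); np.save(f'{n}1.npy',f,allow_pickle=True)
    sl=np.s_[130:240,240:390] if n=='scene' else np.s_[130:240,160:310]
    cv2.imwrite(f'pics/{n}1.png',cv2.resize(f['frame'][sl],(540,396),interpolation=cv2.INTER_CUBIC))
a=np.hstack([cv2.imread('pics/scene1.png')[:,:400],cv2.imread('pics/top1.png')[:,:400]]);cv2.imwrite('pics/both1.png',a)
E
```

```text
2.1833 [0.58941549 0.15158004 0.22881763] [[-0.2261  0.9741 -0.003 ]
 [ 0.9741  0.2262  0.0025]
 [ 0.0031 -0.0023 -1.    ]] [ 0.108  0.451 -0.614  1.701  0.284  1.083 -0.366] [-0.82010477 -0.21063239 -0.85977407] 0.04964291620275469
```

View pics/both1.png

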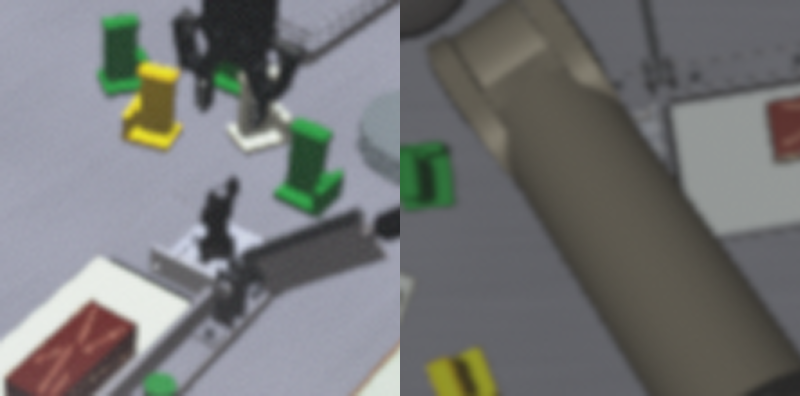

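The scene picture shows the gripper (240,50 in the crop) hanging above the knob (220,215), with clear space all round. I'll descend now.

Request:
send_rows([
  {"dx": 0, "dy": -4, "dz": -30, "rx": 0, "ry": 0, "rz": 0},
  {"dx": 0, "dy": -4, "dz": -60, "rx": 0, "ry": 0, "rz": 0},
  {"dx": 0, "dy": -4, "dz": -90, "rx": 0, "ry": 0, "rz": 0},
  {"dx": 0, "dy": -4, "dz": -110, "rx": 0, "ry": 0, "rz": 0},
  {"dx": 0, "dy": -4, "dz": -121, "rx": 0, "ry": 0, "rz": 0},
])

```text
clock: 2.7
tcp_pos: [0.5901, 0.1409, 0.1101]
orientation: [-1.964, -2.452, 0.003]
contact_force: [-0.7, 0.4, 1.0]
grip_width: 0.0501
gripper_force: 0.0
```

Request:
send_rows([
  {"dx": 0, "dy": 0, "dz": 0, "rx": 0, "ry": 0, "rz": 0},
  {"dx": 0, "dy": 0, "dz": 0, "rx": 0, "ry": 0, "rz": 0},
  {"dx": 0, "dy": 0, "dz": 0, "rx": 0, "ry": 0, "rz": 0},
], jaw=20, newtons=20)

```text
clock: 2.95
tcp_pos: [0.5919, 0.1428, 0.1134]
orientation: [1.961, 2.452, 0.004]
contact_force: [0.1, 0.2, -0.3]
grip_width: 0.0202
gripper_force: 0.0
```

Request:
send_rows([
  {"dx": 0, "dy": 0, "dz": 0, "rx": 0, "ry": 0, "rz": 0},
  {"dx": 0, "dy": 0, "dz": 0, "rx": 0, "ry": 0, "rz": 0},
  {"dx": 0, "dy": 0, "dz": 0, "rx": 0, "ry": 0, "rz": 0},
], jaw=8, newtons=20)

```text
clock: 3.2
tcp_pos: [0.5893, 0.1423, 0.1132]
orientation: [-1.962, -2.454, 0.004]
contact_force: [-9.0, -1.9, 8.9]
grip_width: 0.0126
gripper_force: 24.1
```

```bash
cat > s.py <<'E'
from h import *
o=r.get_obs(); M=R.from_rotvec(o['orientation']).as_matrix()
print(o['clock'],o['tcp_pos'].round(4),'tooly yaw',np.degrees(np.arctan2(M[1,1],M[0,1])).round(2),'z',M[:,2].round(3),'q',o['joints'].round(2),'F',o['contact_force'].round(2),'M',o['moment'].round(3),o['grip_width'],o['gripper_force'])
E
python3 s.py
```

```text
3.2 [0.5893 0.1423 0.1132] tooly yaw 12.71 z [-0.002 -0.002 -1.   ] q [ 0.07  0.58 -0.56  1.8   0.39  0.88 -0.44] F [-8.96 -1.88  8.89] M [-0.537  1.713 -0.003] 0.012624020777610035 24.147240221500397
```

The pads closed on the wing (12.6 mm), but about 6 mm off centre along its length. I'll open slightly, recentre and grip again.

Request:
send_rows([
  {"dx": 0, "dy": 0, "dz": 0, "rx": 0, "ry": 0, "rz": 0},
  {"dx": 0, "dy": 0, "dz": 0, "rx": 0, "ry": 0, "rz": 0},
  {"dx": -2, "dy": 6, "dz": 0, "rx": 0, "ry": 0, "rz": 0},
  {"dx": -2, "dy": 6, "dz": 0, "rx": 0, "ry": 0, "rz": 0},
  {"dx": -2, "dy": 6, "dz": 0, "rx": 0, "ry": 0, "rz": 0},
], jaw=20)

```text
clock: 3.62
tcp_pos: [0.5886, 0.1495, 0.1117]
orientation: [1.96, 2.455, 0.002]
contact_force: [0.2, 0.3, -0.1]
grip_width: 0.02
gripper_force: 0.0
```

```bash
python3 s.py
```

```text
3.6167 [0.5886 0.1495 0.1117] tooly yaw 12.77 z [ 0.001  0.001 -1.   ] q [ 0.06  0.58 -0.56  1.8   0.39  0.87 -0.45] F [ 0.17  0.31 -0.14] M [ 0.009  0.057 -0.034] 0.02002668791571355 0.0
```

Request:
send_rows([
  {"dx": 0, "dy": 0, "dz": 0, "rx": 0, "ry": 0, "rz": 0},
  {"dx": 0, "dy": 0, "dz": 0, "rx": 0, "ry": 0, "rz": 0},
  {"dx": 0, "dy": 0, "dz": 0, "rx": 0, "ry": 0, "rz": 0},
], jaw=8, newtons=30)

```text
clock: 3.87
tcp_pos: [0.5877, 0.1489, 0.1116]
orientation: [-1.961, -2.454, 0.002]
contact_force: [-3.6, -0.1, 5.7]
grip_width: 0.0125
gripper_force: 31.8
```

```bash
python3 s.py
```

```text
3.8667 [0.5877 0.1489 0.1116] tooly yaw 12.74 z [-0.001 -0.    -1.   ] q [ 0.06  0.58 -0.56  1.8   0.39  0.87 -0.45] F [-3.58 -0.11  5.69] M [-0.068  0.803  0.048] 0.012500157408993946 31.841921210289
```

Request:
send_rows([
  {"dx": 0, "dy": 0, "dz": 0, "rx": 0, "ry": 0, "rz": -5},
  {"dx": 0, "dy": 0, "dz": 0, "rx": 0, "ry": 0, "rz": -10},
  {"dx": 0, "dy": 0, "dz": 0, "rx": 0, "ry": 0, "rz": -15},
  {"dx": 0, "dy": 0, "dz": 0, "rx": 0, "ry": 0, "rz": -20},
  {"dx": 0, "dy": 0, "dz": 0, "rx": 0, "ry": 0, "rz": -20},
])

```text
clock: 4.28
tcp_pos: [0.5874, 0.1489, 0.1116]
orientation: [-2.362, -2.071, 0.003]
contact_force: [-5.3, -0.1, 6.1]
grip_width: 0.0128
gripper_force: 31.9
```

```bash
python3 s.py
```

```text
4.2833 [0.5874 0.1489 0.1116] tooly yaw -7.52 z [-0.002 -0.001 -1.   ] q [ 0.    0.56 -0.47  1.81  0.33  0.85 -0.76] F [-5.31 -0.11  6.12] M [-0.149  1.027 -0.056] 0.012771979295406563 31.915274262428284
```

Request:
send_rows([
  {"dx": 0, "dy": 0, "dz": 0, "rx": 0, "ry": 0, "rz": -4},
  {"dx": 0, "dy": 0, "dz": 0, "rx": 0, "ry": 0, "rz": -7},
  {"dx": 0, "dy": 0, "dz": 0, "rx": 0, "ry": 0, "rz": -7},
])

```text
clock: 4.53
tcp_pos: [0.5873, 0.1488, 0.1116]
orientation: [-2.482, -1.925, 0.003]
contact_force: [-5.2, -1.4, 6.8]
grip_width: 0.0125
gripper_force: 31.9
```

```bash
python3 s.py
```

```text
4.5333 [0.5873 0.1488 0.1116] tooly yaw -14.42 z [-0.002 -0.001 -1.   ] q [-0.02  0.55 -0.45  1.81  0.31  0.85 -0.86] F [-5.22 -1.37  6.78] M [-0.121  1.081 -0.015] 0.012473788430318506 31.948558688163757
```

Request:
send_rows([
  {"dx": 0, "dy": 0, "dz": 0, "rx": 0, "ry": 0, "rz": -4},
  {"dx": 0, "dy": 0, "dz": 0, "rx": 0, "ry": 0, "rz": -7},
  {"dx": 0, "dy": 0, "dz": 0, "rx": 0, "ry": 0, "rz": -7},
])

```text
clock: 4.78
tcp_pos: [0.5872, 0.1489, 0.1116]
orientation: [-2.595, -1.77, 0.004]
contact_force: [-5.5, -1.7, 7.4]
grip_width: 0.0121
gripper_force: 32.0
```

```bash
python3 s.py
```

```text
4.7833 [0.5872 0.1489 0.1116] tooly yaw -21.41 z [-0.002 -0.001 -1.   ] q [-0.04  0.55 -0.42  1.81  0.29  0.84 -0.97] F [-5.55 -1.68  7.37] M [-0.106  1.103 -0.058] 0.012128953534803031 31.99291169643402
```

Request:
send_rows([
  {"dx": 0, "dy": 0, "dz": 0, "rx": 0, "ry": 0, "rz": -4},
  {"dx": 0, "dy": 0, "dz": 0, "rx": 0, "ry": 0, "rz": -7},
  {"dx": 0, "dy": 0, "dz": 0, "rx": 0, "ry": 0, "rz": -7},
])

```text
clock: 5.03
tcp_pos: [0.587, 0.149, 0.1116]
orientation: [-2.698, -1.608, 0.004]
contact_force: [-6.8, 0.4, 6.7]
grip_width: 0.0121
gripper_force: 32.0
```

```bash
python3 s.py
```

```text
5.0333 [0.587  0.149  0.1116] tooly yaw -28.41 z [-0.003 -0.001 -1.   ] q [-0.06  0.54 -0.39  1.81  0.27  0.84 -1.07] F [-6.78  0.45  6.72] M [-0.113  1.165 -0.062] 0.012092181607275177 32.03179746866226
```

Request:
send_rows([
  {"dx": 0, "dy": 0, "dz": 0, "rx": 0, "ry": 0, "rz": -4},
  {"dx": 0, "dy": 0, "dz": 0, "rx": 0, "ry": 0, "rz": -7},
  {"dx": 0, "dy": 0, "dz": 0, "rx": 0, "ry": 0, "rz": -7},
], newtons=100)

```text
clock: 5.28
tcp_pos: [0.587, 0.149, 0.1118]
orientation: [-2.791, -1.441, 0.004]
contact_force: [-7.5, -0.5, 9.1]
grip_width: 0.0109
gripper_force: 97.9
```

```bash
python3 s.py
```

```text
5.2833 [0.587  0.149  0.1118] tooly yaw -35.4 z [-0.003 -0.001 -1.   ] q [-0.08  0.54 -0.36  1.81  0.25  0.83 -1.18] F [-7.55 -0.52  9.08] M [-0.117  1.366 -0.022] 0.010905204827144011 97.90845394134521
```

Request:
send_rows([
  {"dx": 0, "dy": 0, "dz": 0, "rx": 0, "ry": 0, "rz": -4},
  {"dx": 0, "dy": 0, "dz": 0, "rx": 0, "ry": 0, "rz": -7},
  {"dx": 0, "dy": 0, "dz": 0, "rx": 0, "ry": 0, "rz": -7},
])

```text
clock: 5.53
tcp_pos: [0.5869, 0.149, 0.1118]
orientation: [-2.874, -1.268, 0.005]
contact_force: [-7.2, -0.1, 7.4]
grip_width: 0.011
gripper_force: 98.0
```

```bash
python3 s.py
```

```text
5.5333 [0.5869 0.149  0.1118] tooly yaw -42.39 z [-0.003 -0.001 -1.   ] q [-0.1   0.54 -0.33  1.82  0.23  0.83 -1.28] F [-7.16 -0.14  7.39] M [-0.161  1.455  0.047] 0.011036024407694621 97.95235276222229
```

Request:
send_rows([
  {"dx": 0, "dy": 0, "dz": 0, "rx": 0, "ry": 0, "rz": -4},
  {"dx": 0, "dy": 0, "dz": 0, "rx": 0, "ry": 0, "rz": -7},
  {"dx": 0, "dy": 0, "dz": 0, "rx": 0, "ry": 0, "rz": -7},
])

```text
clock: 5.78
tcp_pos: [0.5868, 0.1491, 0.1118]
orientation: [-2.946, -1.091, 0.005]
contact_force: [-7.4, -1.3, 8.0]
grip_width: 0.0114
gripper_force: 98.0
```

```bash
python3 s.py
```

```text
5.7833 [0.5868 0.1491 0.1118] tooly yaw -49.34 z [-0.003 -0.001 -1.   ] q [-0.13  0.53 -0.3   1.82  0.21  0.83 -1.39] F [-7.35 -1.33  8.05] M [-0.126  1.526  0.227] 0.011379978205766039 98.0308198928833
```

Request:
send_rows([
  {"dx": 0, "dy": 0, "dz": 0, "rx": 0, "ry": 0, "rz": -4},
  {"dx": 0, "dy": 0, "dz": 0, "rx": 0, "ry": 0, "rz": -7},
  {"dx": 0, "dy": 0, "dz": 0, "rx": 0, "ry": 0, "rz": -7},
])

```text
clock: 6.03
tcp_pos: [0.5867, 0.1492, 0.1118]
orientation: [-3.007, -0.91, 0.005]
contact_force: [-7.7, -0.9, 10.2]
grip_width: 0.0107
gripper_force: 98.1
```

```bash
python3 s.py
```

```text
6.0333 [0.5867 0.1492 0.1118] tooly yaw -56.34 z [-0.003 -0.001 -1.   ] q [-0.15  0.53 -0.27  1.82  0.18  0.82 -1.49] F [-7.75 -0.95 10.2 ] M [-0.127  1.511  0.198] 0.010713497198368414 98.07000517845154
```

Resistance steps up near tool yaw -48°, reading 0.2 N·m at rest. I'll take that as firm and add about 45°, to about -94°, watching the moment.

Request:
send_rows([
  {"dx": 0, "dy": 0, "dz": 0, "rx": 0, "ry": 0, "rz": -4},
  {"dx": 0, "dy": 0, "dz": 0, "rx": 0, "ry": 0, "rz": -8},
  {"dx": 0, "dy": 0, "dz": 0, "rx": 0, "ry": 0, "rz": -8},
])

```text
clock: 6.28
tcp_pos: [0.5867, 0.1492, 0.1118]
orientation: [-3.063, -0.696, 0.005]
contact_force: [-7.9, -0.7, 10.0]
grip_width: 0.0111
gripper_force: 98.1
```

```bash
python3 s.py
```

```text
6.2833 [0.5867 0.1492 0.1118] tooly yaw -64.39 z [-0.003 -0.001 -1.   ] q [-0.17  0.53 -0.24  1.82  0.16  0.82 -1.61] F [-7.87 -0.74 10.  ] M [-0.065  1.598  0.245] 0.011143198386867404 98.11726927757263
```

Request:
send_rows([
  {"dx": 0, "dy": 0, "dz": 0, "rx": 0, "ry": 0, "rz": -4},
  {"dx": 0, "dy": 0, "dz": 0, "rx": 0, "ry": 0, "rz": -8},
  {"dx": 0, "dy": 0, "dz": 0, "rx": 0, "ry": 0, "rz": -12},
  {"dx": 0, "dy": 0, "dz": 0, "rx": 0, "ry": 0, "rz": -12},
])

```text
clock: 6.62
tcp_pos: [0.5866, 0.1494, 0.1118]
orientation: [3.119, 0.373, -0.005]
contact_force: [-7.7, 0.0, 9.3]
grip_width: 0.0109
gripper_force: 98.2
```

```bash
python3 s.py
```

```text
6.6167 [0.5866 0.1494 0.1118] tooly yaw -76.36 z [-0.003 -0.001 -1.   ] q [-0.21  0.52 -0.19  1.82  0.13  0.81 -1.79] F [-7.69  0.    9.26] M [-0.016  1.615  0.308] 0.010937343206293484 98.17613482475281
```

Request:
send_rows([
  {"dx": 0, "dy": 0, "dz": 0, "rx": 0, "ry": 0, "rz": -4},
  {"dx": 0, "dy": 0, "dz": 0, "rx": 0, "ry": 0, "rz": -8},
  {"dx": 0, "dy": 0, "dz": 0, "rx": 0, "ry": 0, "rz": -12},
  {"dx": 0, "dy": 0, "dz": 0, "rx": 0, "ry": 0, "rz": -12},
])

```text
clock: 6.95
tcp_pos: [0.5865, 0.1496, 0.1118]
orientation: [3.141, 0.046, -0.005]
contact_force: [-7.5, -0.7, 10.3]
grip_width: 0.011
gripper_force: 98.2
```

```bash
python3 s.py
```

```text
6.95 [0.5865 0.1496 0.1118] tooly yaw -88.34 z [-0.003 -0.    -1.   ] q [-0.25  0.52 -0.14  1.83  0.09  0.81 -1.97] F [-7.46 -0.66 10.26] M [0.07  1.718 0.352] 0.011000027877953183 98.23296904563904
```

Request:
send_rows([
  {"dx": 0, "dy": 0, "dz": 0, "rx": 0, "ry": 0, "rz": -4},
  {"dx": 0, "dy": 0, "dz": 0, "rx": 0, "ry": 0, "rz": -7},
  {"dx": 0, "dy": 0, "dz": 0, "rx": 0, "ry": 0, "rz": -7},
])

```text
clock: 7.2
tcp_pos: [0.5865, 0.1497, 0.1118]
orientation: [3.138, -0.145, -0.005]
contact_force: [-8.4, 0.4, 10.1]
grip_width: 0.0109
gripper_force: 98.3
```

Request:
send_rows([
  {"dx": 0, "dy": 0, "dz": 0, "rx": 0, "ry": 0, "rz": 0},
  {"dx": 0, "dy": 0, "dz": 0, "rx": 0, "ry": 0, "rz": 0},
  {"dx": 0, "dy": 0, "dz": 0, "rx": 0, "ry": 0, "rz": 0},
  {"dx": 0, "dy": 0, "dz": 0, "rx": 0, "ry": 0, "rz": 0},
], jaw=40, newtons=30)

```text
clock: 7.53
tcp_pos: [0.5889, 0.1484, 0.1113]
orientation: [3.138, -0.145, 0.001]
contact_force: [-0.2, -0.7, 0.4]
grip_width: 0.04
gripper_force: 0.0
```

Request:
send_rows([
  {"dx": 0, "dy": 0, "dz": 15, "rx": 0, "ry": 0, "rz": 0},
  {"dx": 0, "dy": 0, "dz": 40, "rx": 0, "ry": 0, "rz": 0},
  {"dx": 0, "dy": 0, "dz": 80, "rx": 0, "ry": 0, "rz": 0},
  {"dx": 0, "dy": 0, "dz": 115, "rx": 0, "ry": 0, "rz": 0},
  {"dx": 0, "dy": 0, "dz": 130, "rx": 0, "ry": 0, "rz": 0},
])

```text
clock: 7.95
tcp_pos: [0.5908, 0.1491, 0.2465]
orientation: [-3.136, 0.146, -0.011]
contact_force: [1.6, 0.6, 0.9]
grip_width: 0.04
gripper_force: 0.0
```

```bash
python3 s.py
```

```text
7.95 [0.5908 0.1491 0.2465] tooly yaw -95.32 z [ 0.007  0.002 -1.   ] q [-0.26  0.37 -0.11  1.71  0.05  1.06 -2.05] F [1.57 0.57 0.87] M [ 0.029 -0.046  0.021] 0.039979044102476595 0.0
```

Request:
send_rows([
  {"dx": -16, "dy": 26, "dz": 0, "rx": 0, "ry": 0, "rz": 7},
  {"dx": -32, "dy": 52, "dz": 0, "rx": 0, "ry": 0, "rz": 14},
  {"dx": -48, "dy": 78, "dz": 0, "rx": 0, "ry": 0, "rz": 21},
  {"dx": -64, "dy": 104, "dz": 0, "rx": 0, "ry": 0, "rz": 28},
  {"dx": -70, "dy": 116, "dz": 0, "rx": 0, "ry": 0, "rz": 35},
], jaw=50)

```text
clock: 8.37
tcp_pos: [0.5158, 0.2688, 0.2416]
orientation: [-3.03, -0.821, 0.0]
contact_force: [-0.7, 0.1, 0.0]
grip_width: 0.0495
gripper_force: 0.0
```

Request:
send_rows([
  {"dx": -16, "dy": 26, "dz": 0, "rx": 0, "ry": 0, "rz": 7},
  {"dx": -32, "dy": 52, "dz": 0, "rx": 0, "ry": 0, "rz": 14},
  {"dx": -48, "dy": 78, "dz": 0, "rx": 0, "ry": 0, "rz": 21},
  {"dx": -64, "dy": 104, "dz": 0, "rx": 0, "ry": 0, "rz": 28},
  {"dx": -70, "dy": 116, "dz": 0, "rx": 0, "ry": 0, "rz": 35},
])

```text
clock: 8.78
tcp_pos: [0.4454, 0.3846, 0.2416]
orientation: [-2.643, -1.694, -0.001]
contact_force: [-0.3, -0.1, 0.0]
grip_width: 0.0496
gripper_force: 0.0
```

Request:
send_rows([
  {"dx": 0, "dy": 0, "dz": 0, "rx": 0, "ry": 0, "rz": 4},
  {"dx": 0, "dy": 0, "dz": 0, "rx": 0, "ry": 0, "rz": 4},
  {"dx": 0, "dy": 0, "dz": 0, "rx": 0, "ry": 0, "rz": 4},
])

```text
clock: 9.03
tcp_pos: [0.449, 0.3801, 0.2411]
orientation: [2.596, 1.769, -0.0]
contact_force: [-0.2, -0.5, -0.0]
grip_width: 0.05
gripper_force: 0.0
```

```bash
python3 s.py; python3 - <<'E'
from h import *
S=np.load('scene0.npy',allow_pickle=True).item();T=np.load('top0.npy',allow_pickle=True).item()
fs={'T':grab('top'),'S':grab('scene'),'T0':T,'S0':S}
np.save('f2.npy',fs,allow_pickle=True)
yaw=np.radians(8.4); M=np.array([[np.cos(yaw),-np.sin(yaw)],[np.sin(yaw),np.cos(yaw)]]); c0=np.array([.601,-.016])
for n,f in fs.items():
    C=cloud(f); z=C[...,2]; L=(C[...,:2]-c0)@M
    k=(abs(L[...,0])<.06)&(abs(L[...,1]-.15)<.06)&(z>.09)&(z<.135)
    q=C[k][:,:2]; d=q-q.mean(0); w,V=np.linalg.eigh(d.T@d); print(n,k.sum(),q.mean(0).round(4),'wing dir',np.degrees(np.arctan2(V[1,1],V[0,1])).round(1))
    m=(z>.05)&(z<.08)&(L[...,0]<.045)&(L[...,0]>-.03)&(L[...,1]>.06)&(L[...,1]<.11)
    print('stop',m.sum(),np.percentile(L[m][:,1],[5,25,50,75]).round(4))
E
```

```text
9.0333 [0.449  0.3801 0.2411] tooly yaw -21.46 z [ 0. -0. -1.] q [-0.45  0.37 -0.45  1.75  0.18  1.06 -1.34] F [-0.23 -0.55 -0.02] M [ 0.007 -0.063  0.045] 0.050031658447022495 0.0
T 114 [0.5868 0.1494] wing dir -179.0
stop 44 [0.0956 0.0968 0.0986 0.1007]
S 116 [0.5943 0.1443] wing dir -179.1
stop 89 [0.0933 0.095  0.0962 0.0974]
T0 111 [0.5872 0.1489] wing dir 103.0
stop 45 [0.0956 0.0965 0.0986 0.1004]
S0 95 [0.5945 0.1444] wing dir 102.6
stop 86 [0.0927 0.0942 0.0957 0.0971]
```

The wing turned about 102° in total: roughly 57° until firm, then about 45° more. The stop hasn't moved. Now for the pusher.

Request:
send_rows([
  {"dx": 0, "dy": 2, "dz": -35, "rx": 0, "ry": 0, "rz": 0},
  {"dx": 0, "dy": 2, "dz": -70, "rx": 0, "ry": 0, "rz": 0},
  {"dx": 0, "dy": 2, "dz": -110, "rx": 0, "ry": 0, "rz": 0},
  {"dx": 0, "dy": 2, "dz": -145, "rx": 0, "ry": 0, "rz": 0},
  {"dx": 0, "dy": 2, "dz": -169, "rx": 0, "ry": 0, "rz": 0},
])

```text
clock: 9.55
tcp_pos: [0.448, 0.3804, 0.0691]
orientation: [2.595, 1.768, -0.005]
contact_force: [0.0, 0.2, -0.5]
grip_width: 0.0501
gripper_force: 0.0
```

Request:
send_rows([
  {"dx": 0, "dy": 0, "dz": 0, "rx": 0, "ry": 0, "rz": 0},
  {"dx": 0, "dy": 0, "dz": 0, "rx": 0, "ry": 0, "rz": 0},
  {"dx": 0, "dy": 0, "dz": 0, "rx": 0, "ry": 0, "rz": 0},
  {"dx": 0, "dy": 0, "dz": 0, "rx": 0, "ry": 0, "rz": 0},
  {"dx": 0, "dy": 0, "dz": 0, "rx": 0, "ry": 0, "rz": 0},
], jaw=15, newtons=60)

```text
clock: 9.97
tcp_pos: [0.4494, 0.3832, 0.0741]
orientation: [-2.594, -1.772, -0.005]
contact_force: [0.3, 0.3, -1.3]
grip_width: 0.0238
gripper_force: 59.6
```

```bash
python3 s.py
```

```text
9.9667 [0.4494 0.3832 0.0741] tooly yaw -21.32 z [ 0.002  0.002 -1.   ] q [-0.51  0.58 -0.39  1.87  0.31  0.75 -1.45] F [ 0.31  0.26 -1.33] M [-0.033 -0.005  0.008] 0.02376321002289184 59.610555768013
```

The pusher is firmly gripped (23.8 mm). Next I'll work out the slicer and beef poses from the top camera, which matched the knob position best.

```bash
python3 - <<'E'
from h import *
fs=np.load('f2.npy',allow_pickle=True).item()
for n in('T','S'):
    f=fs[n]; h,s,v=cv2.split(cv2.cvtColor(f['frame'],cv2.COLOR_BGR2HSV)); C=cloud(f)
    roi=np.zeros((384,512),bool)
    if n=='T': roi[140:185,230:320]=1
    else: roi[200:260,230:290]=1
    red=(((h<10)|(h>168))&(s>70)&roi&(C[...,2]>.07)&(C[...,0]<.68)).astype(np.uint8)
    red=cv2.morphologyEx(red,cv2.MORPH_CLOSE,np.ones((5,5)))
    v_,u_=np.nonzero(red); P=onz(f,np.c_[u_,v_],.083)[:,:2]
    print(n,'beef top',len(P),cv2.minAreaRect(P.astype(np.float32)),P.mean(0))
    # white/steel bed: points at z~.035
    m=(abs(C[...,2]-.035)<.012)&(s<50)&(C[...,0]>.45)&(C[...,0]<.72)&(C[...,1]>-.3)&(C[...,1]<.25)&(v>60)
    if n=='T':
        m2=m&(v>125); v_,u_=np.nonzero(cv2.morphologyEx(m2.astype(np.uint8),cv2.MORPH_OPEN,np.ones((3,3)))); Q=onz(f,np.c_[u_,v_],.035)[:,:2]
        print('white bed T',cv2.boxPoints(cv2.minAreaRect(Q.astype(np.float32))),cv2.minAreaRect(Q.astype(np.float32)))
    v_,u_=np.nonzero(cv2.morphologyEx(m.astype(np.uint8),cv2.MORPH_OPEN,np.ones((3,3)))); Q=onz(f,np.c_[u_,v_],.035)[:,:2]
    print('bed',cv2.minAreaRect(Q.astype(np.float32)))
E
```

```text
T beef top 537 ((0.6173897385597229, -0.09944136440753937), (0.05453088879585266, 0.1320372074842453), 8.486827850341797) [ 0.61748002 -0.09969767]
white bed T [[ 0.4805676   0.18106806]
 [ 0.54507434 -0.24437624]
 [ 0.6848463  -0.22318375]
 [ 0.6203395   0.20226055]] ((0.5827069282531738, -0.021057844161987305), (0.14136937260627747, 0.4303068220615387), 8.621631622314453)
bed ((0.6004502177238464, -0.014687150716781616), (0.19020819664001465, 0.4392014741897583), 8.352007865905762)
S beef top 466 ((0.621709406375885, -0.10299274325370789), (0.05910676717758179, 0.13551409542560577), 8.491795539855957) [ 0.621922   -0.10432415]
bed ((0.6056839823722839, -0.01923544704914093), (0.19454090297222137, 0.44155728816986084), 7.945501804351807)
```

Request:
send_rows([
  {"dx": 0, "dy": 0, "dz": 30, "rx": 0, "ry": 0, "rz": 0},
  {"dx": 0, "dy": 0, "dz": 65, "rx": 0, "ry": 0, "rz": 0},
  {"dx": 0, "dy": 0, "dz": 100, "rx": 0, "ry": 0, "rz": 0},
  {"dx": 0, "dy": -10, "dz": 130, "rx": 0, "ry": 0, "rz": 0},
  {"dx": 4, "dy": -35, "dz": 150, "rx": 0, "ry": 0, "rz": 0},
])

```text
clock: 10.38
tcp_pos: [0.4517, 0.3523, 0.2274]
orientation: [-2.586, -1.778, -0.012]
contact_force: [1.4, 0.7, -1.9]
grip_width: 0.0233
gripper_force: 59.8
```

Request:
send_rows([
  {"dx": 7, "dy": -36, "dz": 0, "rx": 0, "ry": 0, "rz": 3},
  {"dx": 14, "dy": -72, "dz": 0, "rx": 0, "ry": 0, "rz": 6},
  {"dx": 21, "dy": -108, "dz": 0, "rx": 0, "ry": 0, "rz": 9},
  {"dx": 28, "dy": -144, "dz": 0, "rx": 0, "ry": 0, "rz": 12},
  {"dx": 35, "dy": -180, "dz": 0, "rx": 0, "ry": 0, "rz": 15},
])

```text
clock: 10.8
tcp_pos: [0.4876, 0.1659, 0.2236]
orientation: [2.336, 2.099, 0.003]
contact_force: [-0.0, 0.2, -2.2]
grip_width: 0.0233
gripper_force: 59.8
```

Request:
send_rows([
  {"dx": 7, "dy": -36, "dz": 0, "rx": 0, "ry": 0, "rz": 3},
  {"dx": 14, "dy": -72, "dz": 0, "rx": 0, "ry": 0, "rz": 6},
  {"dx": 21, "dy": -108, "dz": 0, "rx": 0, "ry": 0, "rz": 9},
  {"dx": 28, "dy": -144, "dz": 0, "rx": 0, "ry": 0, "rz": 12},
  {"dx": 35, "dy": -180, "dz": 0, "rx": 0, "ry": 0, "rz": 14.7},
])

```text
clock: 11.22
tcp_pos: [0.5227, -0.0142, 0.2237]
orientation: [2.048, 2.38, 0.002]
contact_force: [1.6, 0.5, -2.5]
grip_width: 0.0234
gripper_force: 59.8
```

Request:
send_rows([
  {"dx": 10, "dy": -36, "dz": 0, "rx": 0, "ry": 0, "rz": 0},
  {"dx": 18, "dy": -72, "dz": 0, "rx": 0, "ry": 0, "rz": 0},
  {"dx": 24, "dy": -104, "dz": -10, "rx": 0, "ry": 0, "rz": 0},
  {"dx": 24, "dy": -104, "dz": -30, "rx": 0, "ry": 0, "rz": 0},
  {"dx": 24, "dy": -104, "dz": -30, "rx": 0, "ry": 0, "rz": 0},
])

```text
clock: 11.63
tcp_pos: [0.5446, -0.1193, 0.1903]
orientation: [-2.057, -2.371, 0.004]
contact_force: [-0.9, 1.4, -3.3]
grip_width: 0.0232
gripper_force: 59.5
```

```bash
python3 s.py;  python3 - <<'E'
from h import *
f=grab('scene'); cv2.imwrite('pics/s3.png',cv2.resize(f['frame'][100:290,170:400],(690,570),interpolation=cv2.INTER_CUBIC))
E
```

```text
11.6333 [ 0.5446 -0.1193  0.1903] tooly yaw 8.12 z [-0.004 -0.    -1.   ] q [ 0.37  0.36 -0.33  1.87  0.14  0.93  0.12] F [-0.89  1.43 -3.34] M [ 0.098  0.165 -0.003] 0.023177108856870073 59.53365683555603
```

View pics/s3.png

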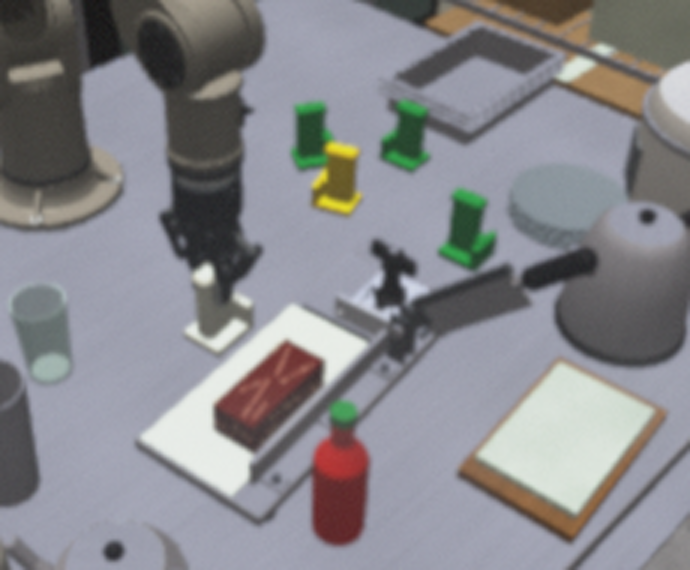

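The scene picture shows the pusher held upright at (215,310) above the bed's near side. Its front block points at the stop, and the beef at (270,390) is untouched. I'll lower it to just above the bed.

Request:
send_rows([
  {"dx": 0, "dy": 0, "dz": -25, "rx": 0, "ry": 0, "rz": 0},
  {"dx": 0, "dy": 0, "dz": -45, "rx": 0, "ry": 0, "rz": 0},
  {"dx": 0, "dy": 0, "dz": -60, "rx": 0, "ry": 0, "rz": 0},
  {"dx": 0, "dy": 0, "dz": -60, "rx": 0, "ry": 0, "rz": 0},
  {"dx": 0, "dy": 0, "dz": -60, "rx": 0, "ry": 0, "rz": 0},
])

```text
clock: 12.1
tcp_pos: [0.5468, -0.1151, 0.1333]
orientation: [-2.05, -2.38, -0.001]
contact_force: [0.8, -0.7, -1.6]
grip_width: 0.0234
gripper_force: 59.6
```

```bash
python3 s.py
```

```text
12.1 [ 0.5468 -0.1151  0.1333] tooly yaw 8.53 z [ 0.     0.001 -1.   ] q [ 0.35  0.44 -0.31  1.92  0.18  0.81  0.08] F [ 0.83 -0.7  -1.61] M [-0.037 -0.006 -0.024] 0.023382383601972846 59.60094094276428
```

Request:
send_rows([
  {"dx": 0, "dy": 0, "dz": -10, "rx": 0, "ry": 0, "rz": 0},
  {"dx": 0, "dy": 0, "dz": -18, "rx": 0, "ry": 0, "rz": 0},
  {"dx": 0, "dy": 0, "dz": -23, "rx": 0, "ry": 0, "rz": 0},
  {"dx": 0, "dy": 0, "dz": -23, "rx": 0, "ry": 0, "rz": 0},
])

```text
clock: 12.43
tcp_pos: [0.5458, -0.1162, 0.1084]
orientation: [-2.051, -2.378, 0.001]
contact_force: [-0.5, -0.0, -2.1]
grip_width: 0.0232
gripper_force: 59.8
```

Request:
send_rows([
  {"dx": 4, "dy": 0.6, "dz": 0, "rx": 0, "ry": 0, "rz": 0},
  {"dx": 8, "dy": 1.2, "dz": 0, "rx": 0, "ry": 0, "rz": 0},
  {"dx": 10.9, "dy": 1.6, "dz": 0, "rx": 0, "ry": 0, "rz": 0},
  {"dx": 13.9, "dy": 2, "dz": 0, "rx": 0, "ry": 0, "rz": 0},
  {"dx": 16.8, "dy": 2.5, "dz": 0, "rx": 0, "ry": 0, "rz": 0},
])

```text
clock: 12.85
tcp_pos: [0.5626, -0.1141, 0.1092]
orientation: [-2.052, -2.377, 0.003]
contact_force: [-4.5, -0.6, -0.5]
grip_width: 0.0232
gripper_force: 60.1
```

Request:
send_rows([
  {"dx": 2, "dy": 0.3, "dz": 0, "rx": 0, "ry": 0, "rz": 0},
  {"dx": 4, "dy": 0.6, "dz": 0, "rx": 0, "ry": 0, "rz": 0},
  {"dx": 6, "dy": 0.9, "dz": 0, "rx": 0, "ry": 0, "rz": 0},
  {"dx": 8, "dy": 1.2, "dz": 0, "rx": 0, "ry": 0, "rz": 0},
])

```text
clock: 13.18
tcp_pos: [0.5712, -0.1127, 0.1091]
orientation: [-2.052, -2.378, 0.0]
contact_force: [-1.8, -0.3, -2.5]
grip_width: 0.0233
gripper_force: 59.8
```

```bash
python3 s.py
```

```text
13.1833 [ 0.5712 -0.1127  0.1091] tooly yaw 8.41 z [-0.  0. -1.] q [ 0.32  0.5  -0.3   1.88  0.2   0.79  0.06] F [-1.79 -0.28 -2.47] M [-0.159  0.634 -0.037] 0.023250849612755965 59.83215093612671
```

Request:
send_rows([
  {"dx": 1.5, "dy": 0.2, "dz": 0, "rx": 0, "ry": 0, "rz": 0},
  {"dx": 3, "dy": 0.4, "dz": 0, "rx": 0, "ry": 0, "rz": 0},
  {"dx": 4, "dy": 0.6, "dz": 0, "rx": 0, "ry": 0, "rz": 0},
  {"dx": 4, "dy": 0.6, "dz": 0, "rx": 0, "ry": 0, "rz": 0},
])

```text
clock: 13.52
tcp_pos: [0.5757, -0.112, 0.1093]
orientation: [2.052, 2.378, 0.001]
contact_force: [-1.9, -0.5, -2.8]
grip_width: 0.0235
gripper_force: 59.6
```

Request:
send_rows([
  {"dx": 1, "dy": 0.1, "dz": 0, "rx": 0, "ry": 0, "rz": 0},
  {"dx": 2, "dy": 0.3, "dz": 0, "rx": 0, "ry": 0, "rz": 0},
  {"dx": 2, "dy": 0.3, "dz": 0, "rx": 0, "ry": 0, "rz": 0},
])

```text
clock: 13.77
tcp_pos: [0.5775, -0.1118, 0.1093]
orientation: [2.052, 2.378, 0.0]
contact_force: [-1.5, -0.5, -3.8]
grip_width: 0.0232
gripper_force: 59.6
```

```bash
python3 s.py
```

```text
13.7667 [ 0.5775 -0.1118  0.1093] tooly yaw 8.42 z [ 0.  0. -1.] q [ 0.31  0.51 -0.3   1.86  0.2   0.8   0.06] F [-1.48 -0.46 -3.85] M [-0.076  0.429 -0.005] 0.02317093555422147 59.62590157985687
```

Request:
send_rows([
  {"dx": 1, "dy": 0.1, "dz": 0, "rx": 0, "ry": 0, "rz": 0},
  {"dx": 2, "dy": 0.3, "dz": 0, "rx": 0, "ry": 0, "rz": 0},
  {"dx": 2, "dy": 0.3, "dz": 0, "rx": 0, "ry": 0, "rz": 0},
])

```text
clock: 14.02
tcp_pos: [0.5787, -0.1117, 0.1093]
orientation: [-2.052, -2.378, 0.002]
contact_force: [-4.1, -1.2, -1.4]
grip_width: 0.0234
gripper_force: 60.2
```

```bash
python3 s.py
```

```text
14.0167 [ 0.5787 -0.1117  0.1093] tooly yaw 8.42 z [-0.001 -0.    -1.   ] q [ 0.31  0.51 -0.3   1.86  0.2   0.8   0.06] F [-4.1  -1.2  -1.45] M [-0.192  1.131  0.083] 0.023366845422250745 60.173091888427734
```

Request:
send_rows([
  {"dx": 1, "dy": 0.1, "dz": 0, "rx": 0, "ry": 0, "rz": 0},
  {"dx": 2, "dy": 0.3, "dz": 0, "rx": 0, "ry": 0, "rz": 0},
  {"dx": 2, "dy": 0.3, "dz": 0, "rx": 0, "ry": 0, "rz": 0},
])

```text
clock: 14.27
tcp_pos: [0.579, -0.1118, 0.1088]
orientation: [-2.05, -2.376, 0.006]
contact_force: [-7.9, -1.5, 2.0]
grip_width: 0.0235
gripper_force: 60.5
```

```bash
python3 s.py
```

```text
14.2667 [ 0.579  -0.1118  0.1088] tooly yaw 8.42 z [-0.005 -0.001 -1.   ] q [ 0.31  0.52 -0.3   1.86  0.2   0.8   0.06] F [-7.92 -1.45  1.99] M [-0.25   2.093  0.282] 0.023502127148919246 60.454280376434326
```

The beef is now firm against the fence. I'll back off and go round behind it.

Request:
send_rows([
  {"dx": -8, "dy": -1.2, "dz": 1, "rx": 0, "ry": 0, "rz": 0},
  {"dx": -17, "dy": -2.5, "dz": 3, "rx": 0, "ry": 0, "rz": 0},
  {"dx": -17, "dy": -2.5, "dz": 3, "rx": 0, "ry": 0, "rz": 0},
])

```text
clock: 14.52
tcp_pos: [0.5635, -0.1141, 0.1129]
orientation: [2.053, 2.377, 0.001]
contact_force: [-1.2, -0.4, -2.2]
grip_width: 0.0235
gripper_force: 59.9
```

Request:
send_rows([
  {"dx": 4, "dy": -27, "dz": 0, "rx": 0, "ry": 0, "rz": 0},
  {"dx": 8, "dy": -54, "dz": 0, "rx": 0, "ry": 0, "rz": 0},
  {"dx": 12, "dy": -82, "dz": 0, "rx": 0, "ry": 0, "rz": 0},
  {"dx": 16.6, "dy": -113, "dz": 0, "rx": 0, "ry": 0, "rz": 0},
  {"dx": 16.6, "dy": -113, "dz": 0, "rx": 0, "ry": 0, "rz": 0},
])

```text
clock: 14.93
tcp_pos: [0.5814, -0.2357, 0.113]
orientation: [2.059, 2.365, -0.003]
contact_force: [0.0, -2.4, -1.9]
grip_width: 0.0237
gripper_force: 59.8
```

Request:
send_rows([
  {"dx": 20, "dy": 3, "dz": 0, "rx": 0, "ry": 0, "rz": 0},
  {"dx": 40, "dy": 6, "dz": 0, "rx": 0, "ry": 0, "rz": 0},
  {"dx": 60, "dy": 9, "dz": 0, "rx": 0, "ry": 0, "rz": 0},
  {"dx": 71, "dy": 10.5, "dz": 0, "rx": 0, "ry": 0, "rz": 0},
  {"dx": 71, "dy": 10.5, "dz": 0, "rx": 0, "ry": 0, "rz": 0},
])

```text
clock: 15.35
tcp_pos: [0.6548, -0.2149, 0.1127]
orientation: [2.049, 2.378, 0.004]
contact_force: [-0.2, -0.3, -2.3]
grip_width: 0.0231
gripper_force: 60.1
```

Request:
send_rows([
  {"dx": 0, "dy": 0, "dz": 0, "rx": 0, "ry": 0, "rz": 0},
  {"dx": 0, "dy": 0, "dz": 0, "rx": 0, "ry": 0, "rz": 0},
])

```text
clock: 15.52
tcp_pos: [0.6511, -0.2165, 0.1122]
orientation: [-2.053, -2.378, 0.001]
contact_force: [0.1, -0.7, -2.1]
grip_width: 0.0234
gripper_force: 60.1
```

```bash
cat >> s.py <<'E'
u=np.array([.9893,.1461]);w=np.array([-.1461,.9893]);d=o['tcp_pos'][:2]-[.6005,-.0147];print('local',(d@u).round(4),(d@w).round(4))
E
python3 s.py; python3 - <<'E'
from h import *
f=grab('scene'); cv2.imwrite('pics/s4.png',cv2.resize(f['frame'][170:290,200:340],(700,600),interpolation=cv2.INTER_CUBIC))
E
```

```text
15.5167 [ 0.6511 -0.2165  0.1122] tooly yaw 8.38 z [-0. -0. -1.] q [ 0.41  0.64 -0.27  1.61  0.2   0.91  0.22] F [ 0.12 -0.66 -2.08] M [-0.049 -0.038 -0.023] 0.023359822182344798 60.09295463562012
local 0.0206 -0.2071
```

View pics/s4.png

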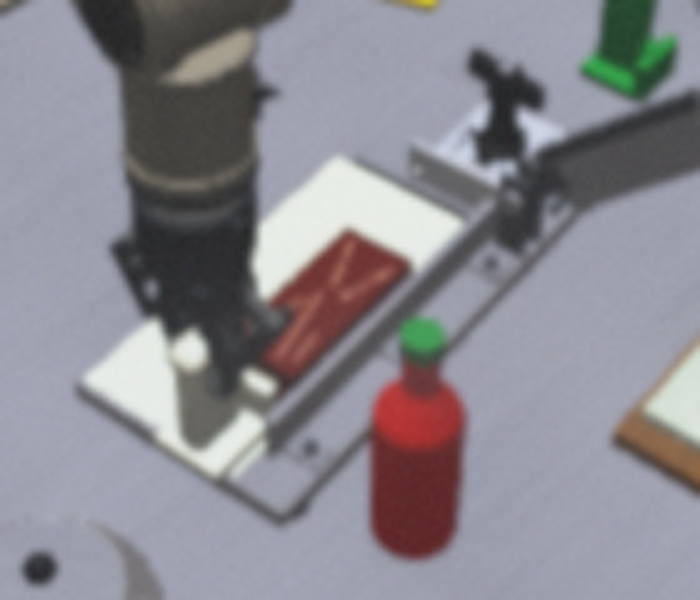

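The picture shows the pusher (210,400 in the crop) squarely behind the beef (340,310), which lies along the fence with nothing in its way. I'll feed it along +y.

Request:
send_rows([
  {"dx": 2, "dy": 0.3, "dz": -2, "rx": 0, "ry": 0, "rz": 0},
  {"dx": 1.4, "dy": 4.2, "dz": -2.5, "rx": 0, "ry": 0, "rz": 0},
  {"dx": 0.8, "dy": 8.2, "dz": -2.5, "rx": 0, "ry": 0, "rz": 0},
  {"dx": 0.2, "dy": 12.2, "dz": -2.5, "rx": 0, "ry": 0, "rz": 0},
  {"dx": -0.4, "dy": 16.1, "dz": -2.5, "rx": 0, "ry": 0, "rz": 0},
])

```text
clock: 15.98
tcp_pos: [0.6512, -0.2004, 0.1099]
orientation: [2.052, 2.378, -0.001]
contact_force: [-0.3, -2.0, -3.2]
grip_width: 0.0233
gripper_force: 60.0
```

Request:
send_rows([
  {"dx": -0.9, "dy": 6, "dz": 0, "rx": 0, "ry": 0, "rz": 0},
  {"dx": -1.8, "dy": 12, "dz": 0, "rx": 0, "ry": 0, "rz": 0},
  {"dx": -2.7, "dy": 18, "dz": 0, "rx": 0, "ry": 0, "rz": 0},
  {"dx": -3.5, "dy": 24, "dz": 0, "rx": 0, "ry": 0, "rz": 0},
  {"dx": -4.4, "dy": 30, "dz": 0, "rx": 0, "ry": 0, "rz": 0},
])

```text
clock: 16.4
tcp_pos: [0.6468, -0.1697, 0.1098]
orientation: [-2.052, -2.379, 0.001]
contact_force: [0.1, -2.7, -3.3]
grip_width: 0.023
gripper_force: 60.1
```

```bash
python3 s.py
```

```text
16.4 [ 0.6468 -0.1697  0.1098] tooly yaw 8.42 z [-0. -0. -1.] q [ 0.36  0.62 -0.27  1.66  0.2   0.89  0.15] F [ 0.14 -2.65 -3.32] M [-0.866  0.121 -0.009] 0.023033538763133014 60.06602704524994
local 0.0231 -0.1601
```

Request:
send_rows([
  {"dx": -0.9, "dy": 6, "dz": 0, "rx": 0, "ry": 0, "rz": 0},
  {"dx": -1.8, "dy": 12, "dz": 0, "rx": 0, "ry": 0, "rz": 0},
  {"dx": -2.7, "dy": 18, "dz": 0, "rx": 0, "ry": 0, "rz": 0},
  {"dx": -3.5, "dy": 24, "dz": 0, "rx": 0, "ry": 0, "rz": 0},
  {"dx": -4.4, "dy": 30, "dz": 0, "rx": 0, "ry": 0, "rz": 0},
])

```text
clock: 16.82
tcp_pos: [0.6424, -0.1398, 0.1098]
orientation: [-2.053, -2.378, 0.001]
contact_force: [-0.5, -4.3, -1.9]
grip_width: 0.023
gripper_force: 60.1
```

Request:
send_rows([
  {"dx": -0.9, "dy": 6, "dz": 0, "rx": 0, "ry": 0, "rz": 0},
  {"dx": -1.8, "dy": 12, "dz": 0, "rx": 0, "ry": 0, "rz": 0},
  {"dx": -2.7, "dy": 18, "dz": 0, "rx": 0, "ry": 0, "rz": 0},
  {"dx": -3.5, "dy": 24, "dz": 0, "rx": 0, "ry": 0, "rz": 0},
  {"dx": -4, "dy": 27, "dz": 0, "rx": 0, "ry": 0, "rz": 0},
])

```text
clock: 17.23
tcp_pos: [0.6386, -0.1115, 0.1098]
orientation: [-2.051, -2.379, -0.001]
contact_force: [-1.1, -3.1, -1.6]
grip_width: 0.0233
gripper_force: 59.9
```

Request:
send_rows([
  {"dx": -0.3, "dy": 2, "dz": 0, "rx": 0, "ry": 0, "rz": 0},
  {"dx": -0.6, "dy": 4, "dz": 0, "rx": 0, "ry": 0, "rz": 0},
  {"dx": -0.9, "dy": 6, "dz": 0, "rx": 0, "ry": 0, "rz": 0},
  {"dx": -1.2, "dy": 8, "dz": 0, "rx": 0, "ry": 0, "rz": 0},
  {"dx": -1.2, "dy": 8, "dz": 0, "rx": 0, "ry": 0, "rz": 0},
])

```text
clock: 17.65
tcp_pos: [0.6375, -0.1044, 0.1098]
orientation: [-2.052, -2.379, -0.001]
contact_force: [-0.6, -1.6, -3.5]
grip_width: 0.0234
gripper_force: 59.9
```

```bash
python3 s.py
```

```text
17.65 [ 0.6375 -0.1044  0.1098] tooly yaw 8.43 z [ 0.     0.001 -1.   ] q [ 0.27  0.59 -0.28  1.72  0.21  0.86  0.05] F [-0.62 -1.55 -3.55] M [-0.535  0.066 -0.05 ] 0.023379989946369577 59.88497257232666
local 0.0235 -0.0942
```

9 mm or so remains. I'll go in small steps and feel for the stop.

Request:
send_rows([
  {"dx": -0.3, "dy": 2, "dz": 0, "rx": 0, "ry": 0, "rz": 0},
  {"dx": -0.6, "dy": 4, "dz": 0, "rx": 0, "ry": 0, "rz": 0},
  {"dx": -0.6, "dy": 4, "dz": 0, "rx": 0, "ry": 0, "rz": 0},
])

```text
clock: 17.9
tcp_pos: [0.637, -0.1003, 0.1098]
orientation: [-2.052, -2.379, -0.001]
contact_force: [0.5, -1.6, -2.1]
grip_width: 0.0231
gripper_force: 60.0
```

Request:
send_rows([
  {"dx": -0.1, "dy": 1, "dz": 0, "rx": 0, "ry": 0, "rz": 0},
  {"dx": -0.3, "dy": 2, "dz": 0, "rx": 0, "ry": 0, "rz": 0},
  {"dx": -0.3, "dy": 2, "dz": 0, "rx": 0, "ry": 0, "rz": 0},
])

```text
clock: 18.15
tcp_pos: [0.6367, -0.0987, 0.1098]
orientation: [2.052, 2.379, 0.001]
contact_force: [-0.2, -1.6, -3.5]
grip_width: 0.0233
gripper_force: 60.0
```

```bash
python3 s.py
```

```text
18.15 [ 0.6367 -0.0987  0.1098] tooly yaw 8.43 z [ 0.  0. -1.] q [ 0.26  0.59 -0.29  1.72  0.21  0.86  0.04] F [-0.2  -1.56 -3.46] M [-0.51  -0.152 -0.014] 0.023348895601336905 59.966599345207214
local 0.0236 -0.0884
```

Request:
send_rows([
  {"dx": -0.1, "dy": 1, "dz": 0, "rx": 0, "ry": 0, "rz": 0},
  {"dx": -0.3, "dy": 2, "dz": 0, "rx": 0, "ry": 0, "rz": 0},
  {"dx": -0.3, "dy": 2, "dz": 0, "rx": 0, "ry": 0, "rz": 0},
])

```text
clock: 18.4
tcp_pos: [0.6364, -0.0968, 0.1098]
orientation: [2.052, 2.379, 0.0]
contact_force: [0.3, -1.7, -2.7]
grip_width: 0.0234
gripper_force: 60.0
```

```bash
python3 s.py
```

```text
18.4 [ 0.6364 -0.0968  0.1098] tooly yaw 8.42 z [ 0.  0. -1.] q [ 0.26  0.58 -0.29  1.73  0.21  0.86  0.03] F [ 0.33 -1.66 -2.71] M [-0.542 -0.116 -0.043] 0.02338908365234977 59.98053789138794
local 0.0235 -0.0865
```

Request:
send_rows([
  {"dx": -0.1, "dy": 1, "dz": 0, "rx": 0, "ry": 0, "rz": 0},
  {"dx": -0.1, "dy": 1, "dz": 0, "rx": 0, "ry": 0, "rz": 0},
])

```text
clock: 18.57
tcp_pos: [0.6363, -0.0968, 0.1099]
orientation: [2.052, 2.377, -0.001]
contact_force: [0.5, -4.8, -2.4]
grip_width: 0.0234
gripper_force: 60.0
```

Request:
send_rows([
  {"dx": -0.1, "dy": 1, "dz": 0, "rx": 0, "ry": 0, "rz": 0},
  {"dx": -0.1, "dy": 1, "dz": 0, "rx": 0, "ry": 0, "rz": 0},
])

```text
clock: 18.73
tcp_pos: [0.6363, -0.0967, 0.11]
orientation: [2.053, 2.376, -0.002]
contact_force: [0.2, -6.6, -2.7]
grip_width: 0.0234
gripper_force: 60.1
```

```bash
python3 s.py
```

```text
18.7333 [ 0.6363 -0.0967  0.11  ] tooly yaw 8.36 z [ 0.001 -0.002 -1.   ] q [ 0.26  0.58 -0.28  1.73  0.21  0.86  0.03] F [ 0.24 -6.58 -2.73] M [-1.462 -0.197  0.034] 0.023378141483861775 60.09814739227295
local 0.0234 -0.0863
```

Request:
send_rows([
  {"dx": -0.1, "dy": 1, "dz": 0, "rx": 0, "ry": 0, "rz": 0},
  {"dx": -0.1, "dy": 1, "dz": 0, "rx": 0, "ry": 0, "rz": 0},
])

```text
clock: 18.9
tcp_pos: [0.6362, -0.0966, 0.11]
orientation: [2.053, 2.375, -0.003]
contact_force: [1.8, -7.3, -2.3]
grip_width: 0.0231
gripper_force: 60.1
```

```bash
python3 s.py
```

```text
18.9 [ 0.6362 -0.0966  0.11  ] tooly yaw 8.33 z [ 0.001 -0.003 -1.   ] q [ 0.26  0.58 -0.28  1.73  0.21  0.86  0.03] F [ 1.83 -7.3  -2.33] M [-1.827 -0.223  0.113] 0.023131881631847987 60.09896278381348
local 0.0233 -0.0862
```

The beef is against the stop. I'll unload the push, set the pusher down and release.

Request:
send_rows([
  {"dx": 0.4, "dy": -3, "dz": 0, "rx": 0, "ry": 0, "rz": 0},
  {"dx": 0.4, "dy": -3, "dz": -1, "rx": 0, "ry": 0, "rz": 0},
  {"dx": 0.4, "dy": -3, "dz": -1.5, "rx": 0, "ry": 0, "rz": 0},
  {"dx": 0.4, "dy": -3, "dz": -1.5, "rx": 0, "ry": 0, "rz": 0},
])

```text
clock: 19.23
tcp_pos: [0.6365, -0.0967, 0.1083]
orientation: [2.052, 2.379, 0.001]
contact_force: [1.0, -2.1, -2.0]
grip_width: 0.0234
gripper_force: 60.1
```

```bash
python3 s.py
```

```text
19.2333 [ 0.6365 -0.0967  0.1083] tooly yaw 8.43 z [ 0.  0. -1.] q [ 0.26  0.59 -0.29  1.73  0.21  0.86  0.03] F [ 0.98 -2.08 -2.01] M [-0.626 -0.223 -0.072] 0.0234394157825335 60.12944161891937
local 0.0237 -0.0864
```

Request:
send_rows([
  {"dx": 0.1, "dy": -0.5, "dz": -1, "rx": 0, "ry": 0, "rz": 0},
  {"dx": 0.1, "dy": -0.5, "dz": -1, "rx": 0, "ry": 0, "rz": 0},
])

```text
clock: 19.4
tcp_pos: [0.6366, -0.0968, 0.1073]
orientation: [-2.051, -2.379, -0.001]
contact_force: [1.2, -0.9, -1.4]
grip_width: 0.0235
gripper_force: 60.0
```

```bash
python3 s.py
```

```text
19.4 [ 0.6366 -0.0968  0.1073] tooly yaw 8.45 z [ 0.     0.001 -1.   ] q [ 0.26  0.59 -0.29  1.73  0.21  0.86  0.03] F [ 1.15 -0.86 -1.39] M [-0.289 -0.175 -0.016] 0.02354667045626891 59.95010733604431
local 0.0237 -0.0865
```

Request:
send_rows([
  {"dx": 0, "dy": 0, "dz": -1, "rx": 0, "ry": 0, "rz": 0},
  {"dx": 0, "dy": 0, "dz": -1, "rx": 0, "ry": 0, "rz": 0},
])

```text
clock: 19.57
tcp_pos: [0.6366, -0.0968, 0.1072]
orientation: [-2.052, -2.379, -0.001]
contact_force: [-2.3, 0.8, 5.7]
grip_width: 0.0235
gripper_force: 60.8
```

```bash
python3 s.py
```

```text
19.5667 [ 0.6366 -0.0968  0.1072] tooly yaw 8.45 z [ 0.     0.001 -1.   ] q [ 0.26  0.59 -0.28  1.73  0.21  0.86  0.03] F [-2.34  0.8   5.74] M [-0.17   0.496 -0.066] 0.023463929965516408 60.77609360218048
local 0.0237 -0.0865
```

Request:
send_rows([
  {"dx": 0, "dy": 0, "dz": 0.5, "rx": 0, "ry": 0, "rz": 0},
  {"dx": 0, "dy": 0, "dz": 0.5, "rx": 0, "ry": 0, "rz": 0},
  {"dx": 0, "dy": 0, "dz": 0.5, "rx": 0, "ry": 0, "rz": 0},
  {"dx": 0, "dy": 0, "dz": 0.5, "rx": 0, "ry": 0, "rz": 0},
], jaw=45, newtons=20)

```text
clock: 19.9
tcp_pos: [0.6365, -0.0972, 0.1067]
orientation: [-2.052, -2.379, -0.001]
contact_force: [-0.0, -0.4, 0.5]
grip_width: 0.0447
gripper_force: 0.0
```

Request:
send_rows([
  {"dx": 0, "dy": 0, "dz": 10, "rx": 0, "ry": 0, "rz": 0},
  {"dx": 0, "dy": 0, "dz": 30, "rx": 0, "ry": 0, "rz": 0},
  {"dx": 0, "dy": 0, "dz": 60, "rx": 0, "ry": 0, "rz": 0},
  {"dx": 0, "dy": 0, "dz": 95, "rx": 0, "ry": 0, "rz": 0},
  {"dx": 0, "dy": 0, "dz": 130, "rx": 0, "ry": 0, "rz": 0},
])

```text
clock: 20.32
tcp_pos: [0.636, -0.0974, 0.2385]
orientation: [-2.052, -2.378, 0.0]
contact_force: [1.2, 0.5, -0.1]
grip_width: 0.045
gripper_force: 0.0
```

Request:
send_rows([
  {"dx": -25, "dy": 25, "dz": 20, "rx": 0, "ry": 0, "rz": 0},
  {"dx": -50, "dy": 50, "dz": 40, "rx": 0, "ry": 0, "rz": 0},
  {"dx": -70, "dy": 75, "dz": 50, "rx": 0, "ry": 0, "rz": 0},
  {"dx": -90, "dy": 100, "dz": 50, "rx": 0, "ry": 0, "rz": 0},
  {"dx": -110, "dy": 130, "dz": 50, "rx": 0, "ry": 0, "rz": 0},
])

```text
clock: 20.73
tcp_pos: [0.5259, 0.0326, 0.2886]
orientation: [2.053, 2.375, 0.002]
contact_force: [0.1, 0.2, -1.0]
grip_width: 0.0448
gripper_force: 0.0
```

Request:
send_rows([
  {"dx": -10, "dy": 35, "dz": 0, "rx": 0, "ry": 0, "rz": 0},
  {"dx": -20, "dy": 70, "dz": 0, "rx": 0, "ry": 0, "rz": 0},
  {"dx": -30, "dy": 105, "dz": 0, "rx": 0, "ry": 0, "rz": 0},
  {"dx": -40, "dy": 140, "dz": 0, "rx": 0, "ry": 0, "rz": 0},
  {"dx": -40, "dy": 170, "dz": 0, "rx": 0, "ry": 0, "rz": 0},
])

```text
clock: 21.15
tcp_pos: [0.4843, 0.2052, 0.288]
orientation: [2.049, 2.381, 0.001]
contact_force: [0.9, -0.1, 0.2]
grip_width: 0.045
gripper_force: 0.0
```

```bash
python3 s.py; python3 - <<'E'
from h import *
f=grab('scene');g=grab('top')
np.save('f3.npy',{'T':g,'S':f},allow_pickle=True)
a=cv2.resize(f['frame'][150:290,200:340],(400,400),interpolation=cv2.INTER_CUBIC);b=cv2.resize(g['frame'][120:220,190:290+0],(400,400),interpolation=cv2.INTER_CUBIC)
cv2.imwrite('pics/s5.png',np.hstack([a,b]))
for n,f in(('T',g),('S',f),):
    C=cloud(f); z=C[...,2]; L=(C[...,:2]-[.6005,-.0147])@np.array([[.9893,-.1461],[.1461,.9893]])
    h,s,v=cv2.split(cv2.cvtColor(f['frame'],cv2.COLOR_BGR2HSV))
    m=((h<10)|(h>168))&(s>70)&(abs(L[...,0])<.07)&(abs(L[...,1])<.12)&(z>.072)&(z<.095)
    print(n,'beef',m.sum(),cv2.minAreaRect(L[m].astype(np.float32)))
    m=(z>.05)&(z<.08)&(L[...,0]<.045)&(L[...,0]>-.03)&(L[...,1]>.085)&(L[...,1]<.11)&(s<70)
    print('stop',m.sum(),np.percentile(L[m][:,1],[5,25,50,75]).round(4))
E
```

```text
21.15 [0.4843 0.2052 0.288 ] tooly yaw 8.56 z [ 0.001  0.    -1.   ] q [-0.08  0.23 -0.51  1.83  0.12  1.12 -0.49] F [ 0.86 -0.06  0.15] M [ 0.011 -0.049  0.014] 0.045016717404858825 0.0
local -0.0829 0.2345
T beef 581 ((0.022695869207382202, 0.023493129760026932), (0.13214537501335144, 0.059347208589315414), 89.33809661865234)
stop 47 [0.0908 0.0951 0.0973 0.0992]
S beef 374 ((0.02560560032725334, 0.023556333035230637), (0.1359841674566269, 0.0594441294670105), 89.2474365234375)
stop 14 [0.0911 0.0935 0.0955 0.0965]
```

View pics/s5.png

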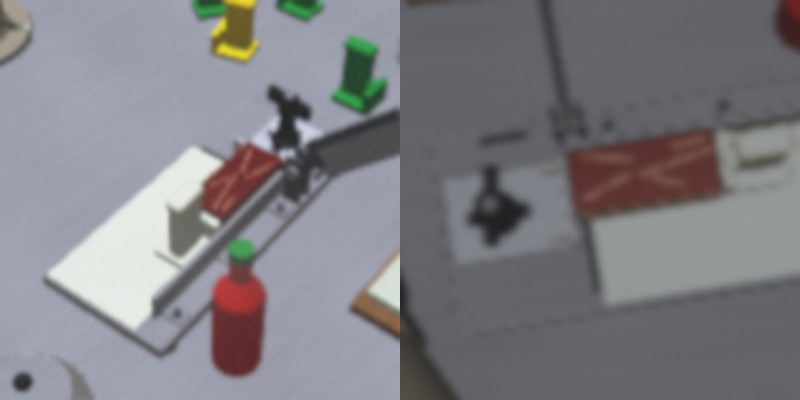

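Beef at the stop (645,170 in the right half), with the pusher upright behind it (755,150). I'll run one quick check of the beef's squareness against the initial frames.

```bash
python3 - <<'E'
from h import *
a=np.load('f2.npy',allow_pickle=True).item();b=np.load('f3.npy',allow_pickle=True).item()
for n,f in(('T0',a['T0']),('T1',b['T']),('S0',a['S0']),('S1',b['S'])):
    C=cloud(f); h,s,v=cv2.split(cv2.cvtColor(f['frame'],cv2.COLOR_BGR2HSV))
    L=(C[...,:2]-[.6005,-.0147])@np.array([[.9893,-.1461],[.1461,.9893]])
    m=((h<10)|(h>168))&(s>70)&(L[...,0]>-.06)&(L[...,0]<.075)&(L[...,1]>-.18)&(L[...,1]<.12)&(C[...,2]>.07)&(C[...,2]<.095)
    v_,u_=np.nonzero(cv2.morphologyEx(m.astype(np.uint8),cv2.MORPH_CLOSE,np.ones((5,5)))); P=onz(f,np.c_[u_,v_],.083)[:,:2]
    L2=(P-[.6005,-.0147])@np.array([[.9893,-.1461],[.1461,.9893]]);y=L2[:,1];out=[]
    for lo in np.arange(y.min()+.015,y.max()-.02,.012):
        q=L2[(y>=lo)&(y<lo+.012),0]; out.append((lo,q.min(),q.max()))
    o=np.array(out); print(n,'edge yaw deg',[-np.degrees(np.polyfit(o[:,0],o[:,k],1)[0]).round(2) for k in(1,2)],'x',o[:,1].mean().round(4),o[:,2].mean().round(4),'y',y.min().round(4),y.max().round(4))
E
```

```text
T0 edge yaw deg [np.float64(0.21), np.float64(0.04)] x -0.0225 0.0311 y -0.1523 -0.0203
T1 edge yaw deg [np.float64(0.36), np.float64(-0.11)] x -0.0063 0.0517 y -0.0426 0.0898
S0 edge yaw deg [np.float64(0.29), np.float64(-1.95)] x -0.0203 0.0355 y -0.1582 -0.0227
S1 edge yaw deg [np.float64(1.97), np.float64(-0.39)] x -0.0008 0.0541 y -0.0455 0.0904
```

The beef is square within the noise, flush with the fence and up to the stop. Handing in.

```bash
python3 -c "
from bench import r
print(r.hand_in())"
```

```text
the job is handed in; nothing more can be done
None
```

The job is handed in, with no verdict returned: knob turned about 45° past firm with the stop unmoved, beef flush to the fence and up to the stop, and the white pusher let go upright behind it, all in about 21 s.

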